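# Hang the grinder on the spring balancer

### The arm

A 6-joint arm with a two-finger parallel gripper is mounted at the origin on the work surface. World frame = base frame: x ahead of the robot, y to its left, z up, the work surface at z = 0. Lengths are in mm, angles in degrees, forces in N, time in s.
With the tool pointing down it reaches from about 350 to 1000 mm from the base axis. Payload 7.1 kg.
Tool frame: the origin (TCP) lies midway between the tips of the shut fingers; the grasp point (between the pads) lies 19 mm behind it; z points along the fingers, y is the direction in which the jaws open and shut (so a half turn about z gives the same grasp; the last joint's range is limited). The gripper opens to 85 mm and grips with 20 to 120 N. Pads are 22 mm wide; open, the fingers measure 114 mm over their backs; the gripper's body (76 mm by 85 mm) begins 54 mm behind the grasp point. The pads swing forward as they close: fully open they stand 13 mm farther back than shut.
Start: joints at [-65.661, 24.242, 93.386, -0, 62.372, -1.089], TCP at [268.373, -564.429, 204.019] pointing down, gripper open.
Joint ranges: [-172.04, 172.04], [-51.8, 120.97], [4.93, 147.93], [-75.15, 255.16], [6.16, 154.13], [-145.62, 145.62]. Speed limits (degrees/s): [136.94, 136.94, 172.46, 180, 180, 180].

### API

Orientations are given as a 3x3 rotation matrix whose columns are the frame's x, y, z axes.
In Python, from cell import observe, camera, finish_job gives the robot as it stands.
- The arm moves only by the tool play_rows, never from a script. Its arguments are lists of equal length, an entry for each row: "turn": the turn, a rotation vector about the tool's x, y, z in rad, a list of three; "xyz": the shift along the tool's x, y, z in m, a list of three; "fingers": the closure, from 0 (fully open) to 1 (shut). A call has 1 to 12 rows; each row shifts and turns the commanded pose from where the row before left it, along the tool's axes as they then stand; what a row does not reach is not made up. A row lasts 1/8 s, in which the tool goes at most 62.5 mm and 10.7 degrees, less where a joint would pass 70% of its speed; a pose out of reach is approached as far as the arm can. A call is refused whole if a number of a shift passes 0.0625 or a number of a turn 0.188, either way. A call with a gripper value outside its range is refused whole. The fingers move at their own pace and stop on an object; "grip_force" is the grip in N (left out, the last holds). Time passes only in rows, so rows that do not move let the fingers close. It gives the time, the measured TCP pose, the force and the opening at its end, in the units of the state.
- observe(): the state, without advancing time (a new reading comes with each control period).
- camera(name): name is "side" or "top" or "wrist"; returns a dict with "frame" (400x640x3 uint8, blue, green, red), "K" (3x3 intrinsics, pixels), "R" (3x3) and "t" (3): a world point X has camera coordinates R X + t; the wrist camera has in their place "tool_from_camera" (4x4, takes a point from camera to tool coordinates, whose origin is the TCP and whose axes are the flange's). Camera axes: x right, y down, z forward; pixel columns grow to the right and rows downward; lengths in mm; the calibration is good to about 2 mm. The wrist camera is an equidistant fisheye: a pixel r from the principal point sees the ray r / f radians off the axis. A picture is of the moment at which its call begins: read the wrist's pose just before it. There is no depth.
- finish_job(): hands the job in, once; it reports no verdict.
The state is a dict: "clock": time; "joint_pos": joint angles; "joint_vel": joint speeds; "effort": joint torques, N m; "eef_pos": TCP position; "orientation": TCP orientation; "force": force on the tool from outside, world axes, zero at the start; "moment": the same for the moment, N m; "width": finger opening in mm.
Only numpy, scipy, OpenCV 4.12 (cv2) and the standard library are available. Lean on these libraries where they do the work, as an engineer would, in place of code of your own. Each camera call takes 0.05 s, during which the arm holds its last target.

### The job

Take the cordless grinder out of its parking dock and hang it by its bail on the hook of the spring-balanced swing arm. Ease it down and let go only once the arm has sunk and settled under the grinder's whole weight, so that the arm neither drops nor springs up as you let go. Leave the grinder hanging still and level, with the crest of its bail in the hook, and do not disturb the other things on the bench.

Things in the scene. Friction and masses are not known exactly. Their poses are not given: they have to be found in the camera images.
- grinder: orange and black cordless grinder, 0.4 to 0.75 kg (unknown), lying flat in its dock. Origin: centre of its flat underside, below its centre of mass (within 4 mm); z up, x along it to the nose (wheel). Spans x -113 to +134 mm, 56 mm wide, body 50 mm high. On it stands a rigid steel bail in its xz plane: uprights 8 mm thick at x = +-70 mm carrying a level strap whose middle rises into a crest
- bail_crest (a point): underside of the bail's crest, midway along the grinder (x = 0, 121 mm above the underside), axes as the grinder's; from here the strap falls 10 mm like a roof to x = +-26 mm. Strap 10 mm wide in y, 8 mm thick. Open window beneath it: x +-66 mm, from 50 mm above the underside up to 110 mm (121 at the crest)
- grip_front (a point): centre of the black rubber sleeve on the bail strap towards the nose (grinder x = +50 mm, 114 mm above the underside). Sleeve 34 mm long in x, 14 x 14 mm thick: pinch it across, fingers closing along the grinder's y
- grip_rear (a point): centre of the like rubber sleeve on the other side of the crest (grinder x = -50 mm)
- dock: fixed parking dock, 210 (x) x 85 mm, black rubber floor 8 mm above the bench, two aluminium side lips 16 mm high along x. Origin: centre of its underside
- swing (a joint): swivel of the yellow arm about the post, rad; 0: middle of its range; grows anticlockwise seen from above. Turns against light friction (about 1.2 N at the hook); limits +-0.8
- balancer (a joint): sinking of the sprung arm, rad; 0: upper stop, where it rests unloaded; pivot on the post 225 mm above the bench; grows as the hook sinks; lower stop 0.5. It begins to sink at about 2 N on the hook, then about 20 mm per further newton, so the grinder settles about 0.1 to 0.4 rad (30 to 110 mm) down, depending on its weight. Springy, lightly damped
- hook_seat (a point): upper face of the hook's lowest point, where the bail rests; 289 mm out from the post axis, 272 mm above the bench unloaded. x points back along the arm to the post, y level across it. The hook (9 mm bar) opens upwards: its upturned tip stands 20 to 34 mm out from the seat (-x), 29 mm high; on the post side the 20 mm wide arm begins 35 mm from the seat, up to 30 mm above it
- tray: blue open tray, 140 x 100 x 30 mm, fixed, with the bracket and the ring in it. Origin: centre of its underside
- bracket: small steel angle bracket, 35 x 30 x 35 mm, in the blue tray (bystander). Origin: underside
- collar: brass ring, 36 mm across, 16 mm high, in the blue tray (bystander). Origin: underside
- tube: offcut of rectangular steel tube, 150 x 60 x 40 mm, lying on the bench (bystander). Origin: underside
- square: red magnetic welding square, flat, about 90 x 90 x 14 mm, lying on the bench (bystander). Origin: underside
- hammer: hammer lying on the bench (bystander). Origin: underside
- spraycan: green spray can, 60 mm across, 160 mm tall, standing (bystander). Origin: underside

How it is judged (in metres and radians):
On the way, in this order (a step that is already met when the one before it is completed fails the run):
1. the grinder is lifted clear of its dock (height (world z) of grinder above 0.04 m), for 0.1 s.
2. the bail sits in the hook and the arm has sunk, the hand still holding (distance between bail_crest and hook_seat below 0.018 m and value of joint balancer above 0.06 rad and contact force between the fingers and grinder above 0.5 N), for 0.2 s.
At the end, for the whole second after the job is handed in: The grinder hangs free in the hook: bail crest within 18 mm of the hook seat, arm sunk by more than 0.06 rad, grinder upright within 0.2 rad (11 degrees), clear of the bench, and at rest (under 40 mm/s, arm under 0.1 rad/s) (distance between bail_crest and hook_seat below 0.018 m and value of joint balancer above 0.06 rad and angle between grinder's own z axis and vertical below 0.2 rad and height (world z) of grinder above 0.025 m and linear speed of grinder below 0.04 m/s and velocity of joint balancer between -0.1 and 0.1 rad/s); the robot touches nothing.
It fails at once if the balancer arm drops or springs up (faster than 0.6 rad/s, about 0.17 m/s at the hook) (velocity of joint balancer above 0.6 rad/s or velocity of joint balancer below -0.6 rad/s).
It fails at once if another thing on the bench is moved by more than 30 mm (distance of any of bracket, collar, tube, square, hammer, spraycan from where it was at the start of the episode above 0.03 m).
It also fails if it takes over 59 s, if anything falls off the work surface, if the arm or the gripper's body presses on something with over 40 N, if the wrist force passes 120 N, or if a joint passes its speed limit or range.

## Working session

There is one attempt and no reset: what is moved stays moved. The work goes in short steps, Python scripts to look and compute and a tool call to move; the robot and the scene stay as the last step left them, time stands still between calls to the robot, and variables do not carry over. Pictures are saved under pics/ and viewed, and the job is handed in when it is done.

Besides the shell and the picture viewer there is one more tool, called after "Call:" by a JSON object that holds its "fn" and its "kwargs". play_rows: Moves the arm, as the interface text tells. Its arguments: {"type":"object","properties":{"turn":{"type":"array"},"xyz":{"type":"array"},"fingers":{"type":"array"},"grip_force":{"type":"number"}},"required":["turn","xyz","fingers"]}

```bash
mkdir -p pics; ls; cat > h.py <<'E'
import numpy as np, cv2, json
from cell import observe, camera, finish_job
np.set_printoptions(precision=2,suppress=True)
E
python3 - <<'E'
from h import *
import pickle
s=observe(); print(s)
d={}
for n in ("side","top","wrist"):
    c=camera(n); d[n]=c; cv2.imwrite(f"pics/{n}0.png",c["frame"]); print(n,{k:v for k,v in c.items() if k!="frame"})
pickle.dump((s,d),open("c0.pkl","wb"))
E
```

```text
pics
{'clock': 0.0, 'joint_pos': array([-65.66,  24.28,  93.43,  -0.  ,  62.37,  -1.09]), 'joint_vel': array([-0.03,  0.08, -0.08,  0.04,  0.03, -0.09]), 'effort': array([  0.  , -55.74, -28.17,   0.  ,   0.01,  -0.  ]), 'eef_pos': array([ 268.14, -563.92,  203.25]), 'orientation': array([[ 0.9 ,  0.43, -0.  ],
       [ 0.43, -0.9 ,  0.  ],
       [-0.  , -0.  , -1.  ]]), 'force': array([ 0.54, -0.2 , -1.25]), 'moment': array([-0.02,  0.02, -0.01]), 'width': 85.76451378938832}
side {'K': array([[405.88,   0.  , 320.09],
       [  0.  , 405.88, 199.99],
       [  0.  ,   0.  ,   1.  ]]), 'R': array([[ 0.93, -0.37,  0.02],
       [-0.28, -0.71, -0.65],
       [ 0.25,  0.59, -0.76]]), 't': array([-580.08,  262.79, 1115.96])}
top {'K': array([[400.38,   0.  , 325.97],
       [  0.  , 400.38, 199.83],
       [  0.  ,   0.  ,   1.  ]]), 'R': array([[-0.01, -1.  , -0.  ],
       [-0.99,  0.01, -0.15],
       [ 0.15, -0.  , -0.99]]), 't': array([  18.88,  630.41, 1127.76])}
wrist {'K': array([[309.71,   0.  , 317.58],
       [  0.  , 309.71, 199.02],
       [  0.  ,   0.  ,   1.  ]]), 'tool_from_camera': array([[   0.  ,   -0.95,   -0.31,   78.5 ],
       [   1.  ,    0.  ,   -0.  ,    0.34],
       [   0.  ,   -0.31,    0.95, -170.04],
       [   0.  ,    0.  ,    0.  ,    1.  ]])}
```

View pics/side0.png

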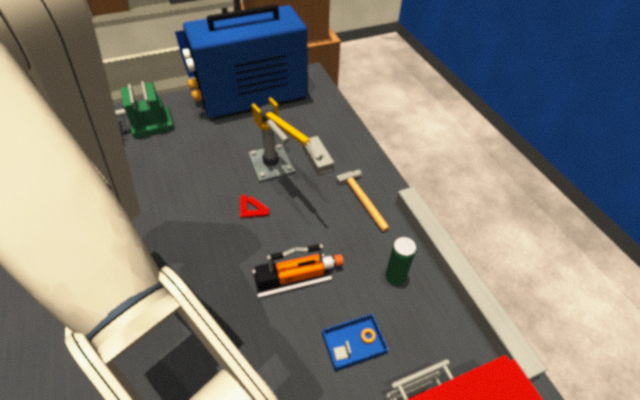

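View pics/top0.png

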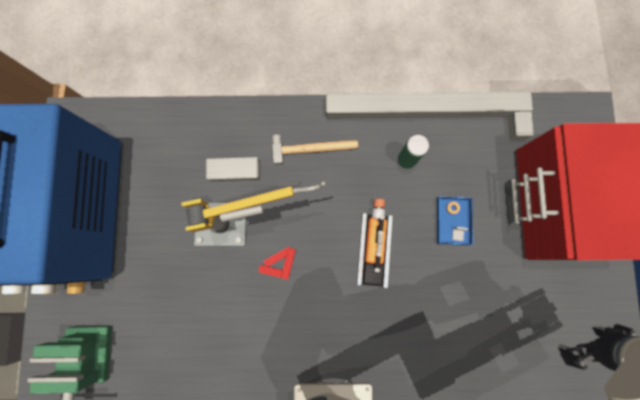

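View pics/wrist0.png

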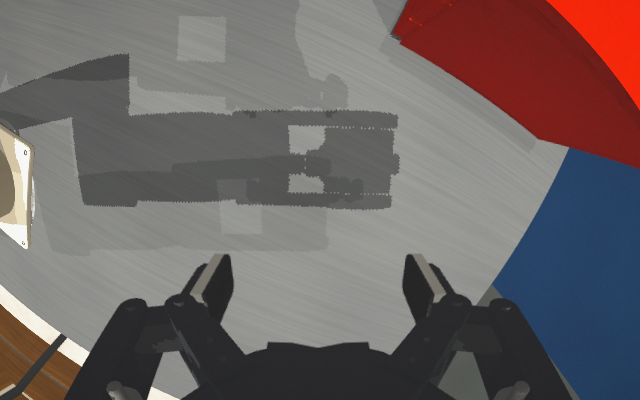

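The side and top views show the grinder lying nose away from the robot (orange, top about 376,240), and the yellow arm with its hook tip at about (322,184) in top. Next I'll zoom in and measure.

```bash
cat >> h.py <<'E'
import pickle
def proj(c,X):
    p=c["R"]@np.asarray(X,float)+c["t"]; q=c["K"]@p; return q[:2]/q[2]
def ray(c,px):
    d=c["R"].T@np.linalg.inv(c["K"])@np.array([px[0],px[1],1.]); return -c["R"].T@c["t"],d/np.linalg.norm(d)
def wray(c,s,px):
    K=c["K"]; v=np.array([px[0]-K[0,2],px[1]-K[1,2]])/K[0,0]; th=np.linalg.norm(v)
    d=np.array([*(v/max(th,1e-9)*np.sin(th)),np.cos(th)]); T=c["tool_from_camera"]; R=s["orientation"]
    return R@T[:3,3]+s["eef_pos"],R@T[:3,:3]@d
def wproj(c,s,X):
    T=c["tool_from_camera"];p=s["orientation"].T@(np.asarray(X,float)-s["eef_pos"]);p=T[:3,:3].T@(p-T[:3,3])
    r=np.hypot(p[0],p[1]);th=np.arctan2(r,p[2]);return c["K"][:2,2]+c["K"][0,0]*th*p[:2]/r
def plane(r,z): return r[0]+r[1]*(z-r[0][2])/r[1][2]
def tri(*rs):
    A=sum(np.eye(3)-np.outer(d,d) for o,d in rs); b=sum((np.eye(3)-np.outer(d,d))@o for o,d in rs)
    X=np.linalg.solve(A,b); return X,[np.linalg.norm(np.cross(X-o,d)) for o,d in rs]
def crop(f,x0,y0,w,h,k,name):
    im=cv2.resize(f[y0:y0+h,x0:x0+w],None,fx=k,fy=k,interpolation=cv2.INTER_CUBIC); cv2.imwrite(name,im)
E
python3 - <<'E'
from h import *
s,d=pickle.load(open("c0.pkl","rb"))
crop(d["top"]["frame"],170,140,240,160,3.3,"pics/tz.png")
crop(d["side"]["frame"],230,80,170,220,2.7,"pics/sz.png")
E
```

```text
(no output)
```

View pics/tz.png

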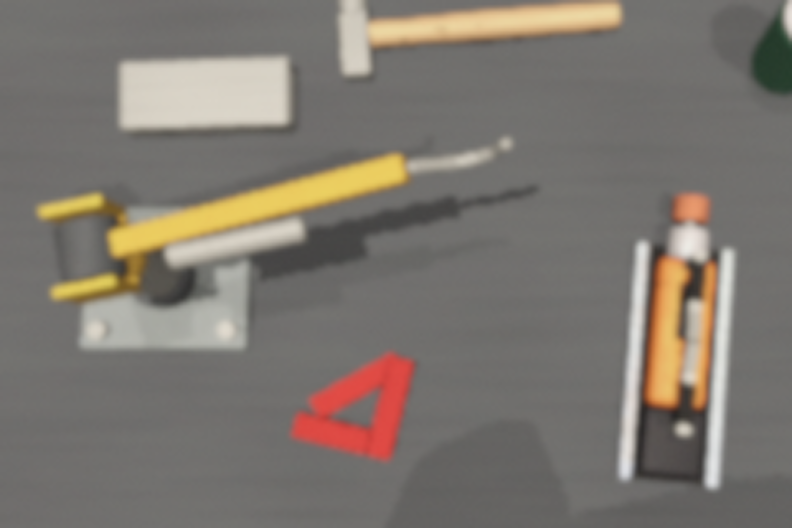

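View pics/sz.png

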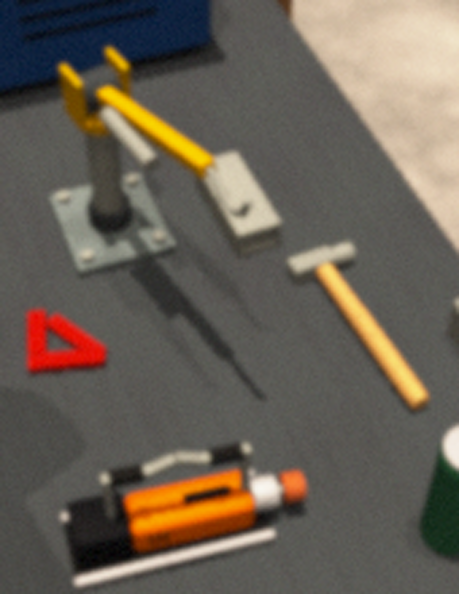

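```bash
python3 - <<'E'
from h import *
s,d=pickle.load(open("c0.pkl","rb"))
T=lambda x,y:ray(d["top"],(170+x/3.3,140+y/3.3)); S=lambda x,y:ray(d["side"],(230+x/2.7,80+y/2.7))
for n,a,b in [("crest",(694,335),(180,458)),("rearsl",(686,405),(122,472)),("frontsl",(694,277),(228,455)),("tip",(505,144),(243,205)),("arm end",(405,167),(210,167)),
  ("arm root",(115,240),(103,97))]:
    X,e=tri(T(*a),S(*b)); print(n,X,e)
for n,p in [("dock corners",(643,243)),("",(729,250)),("",(625,476)),("",(713,485))]: print(n,plane(T(*p),16))
for p in [(175,275),(165,290)]: print("post",plane(T(*p),20))
for n,p in [("arm root",(115,242)),("armend",(405,167))]: print(n,plane(T(*p),245))
print("tip", plane(T(505,144),300),plane(T(455,163),272))
s_=d["side"]; c=np.array([-s_["R"].T@s_["t"]]);print("sidecam",c, "top",-d["top"]["R"].T@d["top"]["t"])
E
```

```text
crest [ 503.49 -131.49  136.29] [np.float64(0.5867480635191366), np.float64(0.5867480635191284)]
rearsl [ 447.26 -123.8   132.26] [np.float64(0.26653528463045456), np.float64(0.26653528463037823)]
frontsl [ 552.04 -135.17  119.95] [np.float64(0.5873084932719752), np.float64(0.5873084932718315)]
tip [629.29  19.51 295.93] [np.float64(1.393790507608268), np.float64(1.3937905076083046)]
arm end [618.23  89.83 288.7 ] [np.float64(2.0221880977046323), np.float64(2.0221880977046935)]
arm root [572.8  312.98 226.3 ] [np.float64(1.1493664711086464), np.float64(1.1493664711086469)]
dock corners [ 592.4  -103.76   16.  ]
 [ 585.21 -181.76   16.  ]
 [384.87 -82.68  16.  ]
 [ 376.3  -160.37   16.  ]
post [567.09 320.17  20.  ]
post [553.61 328.8   20.  ]
arm root [570.14 307.05 245.  ]
armend [624.    93.88 245.  ]
tip [629.88  19.19 300.  ] [621.76  55.56 272.  ]
sidecam [[ 329.2  -692.65 1030.9 ]] top [ 452.05   13.5  1210.41]
```

Dock and grinder yaw come out near -6°, with the crest around (503,-131,136). I'll move the wrist camera over the rear half of the bail.

Call:
{"fn": "play_rows", "kwargs": {"turn": [[0,0,0],[0,0,0],[0,0,0],[0,0,0],[0,0,0],[0,0,0],[0,0,0],[0,0,0],[0,0,0],[0,0,0.18],[0,0,0.18],[0,0,0.18]], "xyz": [[0.039,-0.035,0],[0.039,-0.035,0],[0.039,-0.035,0],[0.039,-0.035,0],[0.039,-0.035,0],[0.039,-0.035,0],[0.039,-0.035,0],[0.039,-0.035,0],[0.039,-0.035,0],[0,0,0],[0,0,0],[0,0,0]], "fingers": [0,0,0,0,0,0,0,0,0,0,0,0]}}

```text
clock: 1.65
eef_pos: [450.0, -128.9, 203.9]
orientation: [[0.995, -0.101, -0.0], [-0.101, -0.995, 0.0], [-0.0, -0.0, -1.0]]
force: [0.3, 0.0, 0.3]
width: 85.4
```

```bash
cat > snap.py <<'E'
from h import *
import sys
n=sys.argv[1]; cams=sys.argv[2].split(",")
d={}
for k in cams:
    s=observe(); d[k]=(s,camera(k)); cv2.imwrite(f"pics/{k}{n}.png",d[k][1]["frame"])
pickle.dump(d,open(f"c{n}.pkl","wb")); s=observe(); print(s["clock"],s["eef_pos"],s["orientation"],s["force"],s["moment"],s["width"],s["joint_pos"])
E
python3 snap.py 1 wrist
```

```text
1.7 [ 449.99 -128.96  203.87] [[ 0.99 -0.11 -0.  ]
 [-0.11 -0.99  0.  ]
 [-0.   -0.   -1.  ]] [ 0.05 -0.46  0.21] [ 0.01  0.06 -0.05] 85.1091108366316 [-17.45  10.98 112.65   0.    56.4   78.78]
```

View pics/wrist1.png

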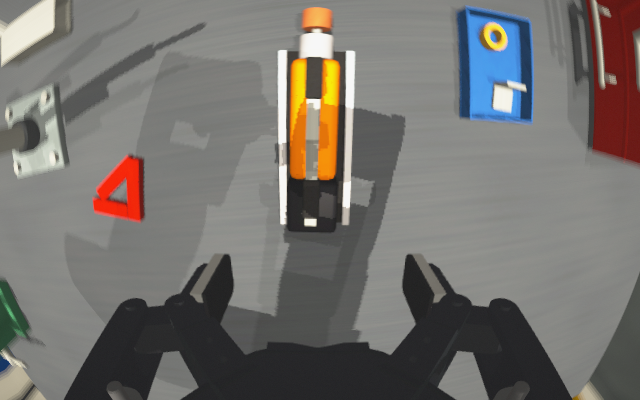

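```bash
python3 - <<'E'
from h import *
d=pickle.load(open("c1.pkl","rb")); crop(d["wrist"][1]["frame"],265,0,100,240,2.5,"pics/wz1.png")
E
```

```text
(no output)
```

View pics/wz1.png

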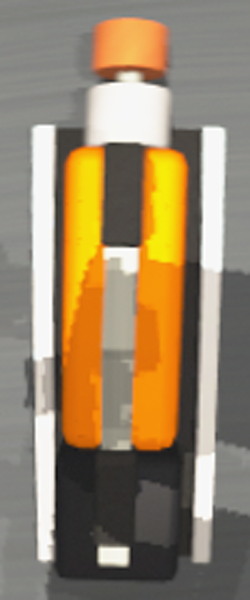

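```bash
python3 - <<'E'
from h import *
d=pickle.load(open("c1.pkl","rb")); s,c=d["wrist"]
W=lambda x,y:wray(c,s,(265+x/2.5,y/2.5))
s0,d0=pickle.load(open("c0.pkl","rb"))
T=lambda x,y:ray(d0["top"],(170+x/3.3,140+y/3.3)); S=lambda x,y:ray(d0["side"],(230+x/2.7,80+y/2.7))
a,b=W(121,247),W(117,450)
for z in (124,127,130): print(z,plane(a,z),plane(b,z),plane(W(113,555),z))
# combine: mid-strap edges in top/side zooms
print("frontedge",tri(a,S(210,456),T(696,300)))
print("rearedge",tri(b,S(145,470),T(690,372)))
print("rear end",tri(W(113,555),S(105,478),T(683,429)))
X=[plane(W(x,y),16) for x,y in [(43,126),(214,126),(47,560),(202,560)]]; print("dock",X, np.mean(X,0))
E
```

```text
124 [ 531.26 -134.    124.  ] [ 464.88 -125.74  124.  ] [ 427.55 -120.33  124.  ]
127 [ 531.22 -134.04  127.  ] [ 465.64 -125.88  127.  ] [ 428.76 -120.53  127.  ]
130 [ 531.19 -134.08  130.  ] [ 466.4  -126.02  130.  ] [ 429.97 -120.73  130.  ]
frontedge (array([ 532.22, -134.75,  128.64]), [np.float64(1.2242139022437812), np.float64(1.5361720995159072), np.float64(0.46625859724477164)])
rearedge (array([ 469.81, -127.59,  131.66]), [np.float64(3.2427498716642678), np.float64(1.6755206105098646), np.float64(3.5501751606216536)])
rear end (array([ 429.3 , -121.18,  128.05]), [np.float64(0.5861366338832152), np.float64(1.5786141231473598), np.float64(1.4281255886482194)])
dock [array([ 593.02, -103.32,   16.  ]), array([ 585.09, -180.32,   16.  ]), array([384.53, -79.75,  16.  ]), array([ 376.72, -157.12,   16.  ])] [ 484.84 -130.13   16.  ]
```

The bail strap stands near z = 128 in two views, which agrees with the text. Crest is about (498,-130) and yaw -7°. Next a clean look at the hook from nearby.

Call:
{"fn": "play_rows", "kwargs": {"turn": [[0,0,0],[0,0,0],[0,0,0],[0,0,0],[0,0,0]], "xyz": [[0.014,-0.0315,-0.03],[0.014,-0.0315,-0.03],[0.014,-0.0315,-0.03],[0.014,-0.0315,-0.03],[0,0,0]], "fingers": [0,0,0,0,0]}}

```text
clock: 2.33
eef_pos: [520.0, -7.8, 326.2]
orientation: [[0.996, -0.091, 0.005], [-0.091, -0.996, 0.0], [0.005, -0.0, -1.0]]
force: [0.2, -1.1, -0.2]
width: 85.4
```

```bash
python3 snap.py 2 wrist
```

```text
2.375 [518.41  -8.62 324.45] [[ 1.   -0.09  0.  ]
 [-0.09 -1.   -0.  ]
 [ 0.    0.   -1.  ]] [-0.1  -0.21  0.11] [-0.01 -0.05 -0.01] 85.31557258453299 [-2.26  7.92 99.27 -0.01 72.73 93.03]
```

View pics/wrist2.png

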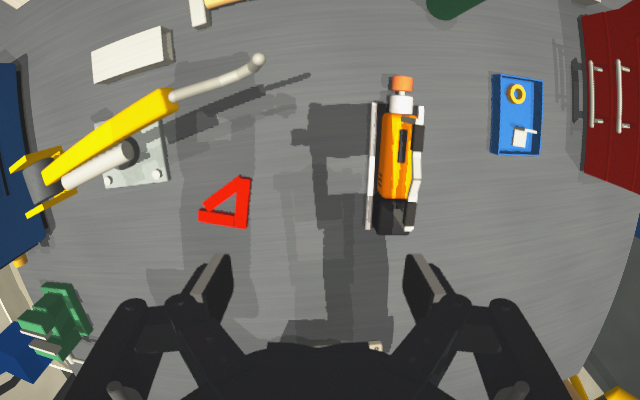

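```bash
python3 - <<'E'
from h import *
d=pickle.load(open("c2.pkl","rb")); s,c=d["wrist"]
crop(c["frame"],0,40,290,180,2.7,"pics/wz2.png")
W=lambda x,y:wray(c,s,(x,y))
s0,d0=pickle.load(open("c0.pkl","rb"))
T=lambda x,y:ray(d0["top"],(170+x/3.3,140+y/3.3)); S=lambda x,y:ray(d0["side"],(230+x/2.7,80+y/2.7))
print("tip",tri(W(258,60),T(505,144),S(243,205)),tri(W(258,60),T(505,144)))
print("end",tri(W(165,97),T(405,167)),tri(W(165,97),T(405,167),S(210,167)))
print("crest",tri(W(417,160),T(694,335),S(180,458)))
E
```

```text
tip (array([629.77,  19.91, 295.59]), [np.float64(0.817237353319451), np.float64(1.1783325939487368), np.float64(1.709981740733084)]) (array([629.46,  19.17, 302.06]), [np.float64(0.01844383837345187), np.float64(0.018443838373619983)])
end (array([616.41,  90.05, 293.33]), [np.float64(1.0141520882076058), np.float64(1.0141520882074553)]) (array([618.01,  90.51, 289.42]), [np.float64(1.6608074695912367), np.float64(1.9154883833481045), np.float64(2.4697823912066004)])
crest (array([ 509.6 , -130.93,  127.64]), [np.float64(10.739100492642427), np.float64(6.479295048839238), np.float64(5.828952442567088)])
```

View pics/wz2.png

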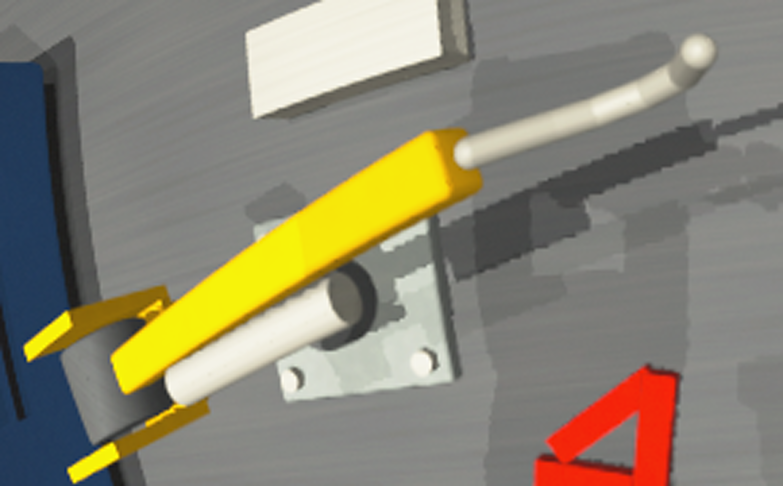

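The hook tip is at (629.5,19.5,~300) with the arm heading about -78.3°. That puts the seat at (624,46,272) and gives a hanging yaw of about +12°. Back to the rear sleeve.

Call:
{"fn": "play_rows", "kwargs": {"turn": [[0,0,0],[0,0,0],[0,0,0],[0,0,0],[0,0,0.03],[0,0,0]], "xyz": [[-0.0148,0.0303,0.03],[-0.0148,0.0303,0.03],[-0.0148,0.0303,0.03],[-0.0148,0.0303,0.03],[0,0,0.025],[0,0,0]], "fingers": [0,0,0,0,0,0]}}

```text
clock: 3.12
eef_pos: [444.3, -124.4, 176.6]
orientation: [[0.992, -0.126, -0.006], [-0.126, -0.992, 0.002], [-0.006, -0.001, -1.0]]
force: [0.3, 0.4, 0.2]
width: 85.4
```

```bash
python3 snap.py 3 wrist
```

```text
3.175 [ 445.82 -124.42  178.04] [[ 0.99 -0.13 -0.  ]
 [-0.13 -0.99  0.  ]
 [-0.   -0.   -1.  ]] [-0.03 -0.22 -0.18] [ 0.03  0.02 -0.03] 85.25753845095858 [-17.06  12.79 114.45  -0.01  52.94  80.15]
```

View pics/wrist3.png

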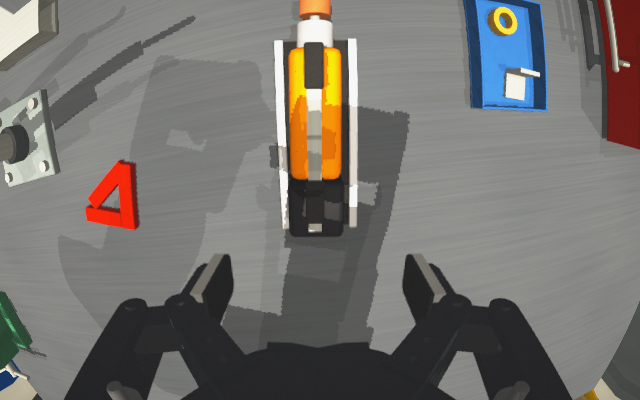

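```bash
python3 - <<'E'
from h import *
d=pickle.load(open("c3.pkl","rb")); s,c=d["wrist"]
d1=pickle.load(open("c1.pkl","rb")); s1,c1=d1["wrist"]
for p,p1 in [((314.5,89),(313.4,98.8)),((315,180),(311.8,180)),((315,228),(310.2,222))]: print(plane(wray(c,s,p),127), tri(wray(c,s,p),wray(c1,s1,p1))[0])
print(s["eef_pos"]); print(s["orientation"].round(4))
E
```

```text
[ 531.54 -133.53  127.  ] [ 531.21 -133.85  134.2 ]
[ 466.34 -125.48  127.  ] [ 434.44 -120.24    4.22]
[ 428.47 -120.55  127.  ] [ 432.85 -121.21  137.13]
[ 444.3  -124.39  176.65]
[[ 0.99 -0.13 -0.01]
 [-0.13 -0.99  0.  ]
 [-0.01 -0.   -1.  ]]
```

Call:
{"fn": "play_rows", "kwargs": {"turn": [[0,0,0],[0,0,0],[0,0,0],[0,0,0],[0,0,0]], "xyz": [[0.004,-0.001,0.024],[0,0,0.025],[0,0,0.02],[0,0,0.005],[0,0,0]], "fingers": [0,0,0,0,0]}}

```text
clock: 3.8
eef_pos: [451.9, -123.7, 105.6]
orientation: [[0.992, -0.125, 0.001], [-0.125, -0.992, -0.0], [0.001, 0.0, -1.0]]
force: [-0.0, 1.1, -0.1]
width: 85.2
```

```bash
python3 snap.py 4 wrist,side
```

```text
3.9 [ 452.26 -123.84  106.01] [[ 0.99 -0.13  0.  ]
 [-0.13 -0.99 -0.  ]
 [ 0.    0.   -1.  ]] [0.49 0.   0.99] [-0.03 -0.04  0.  ] 85.57315225904104 [-16.77  20.08 116.8   -0.    43.02  80.44]
```

View pics/wrist4.png

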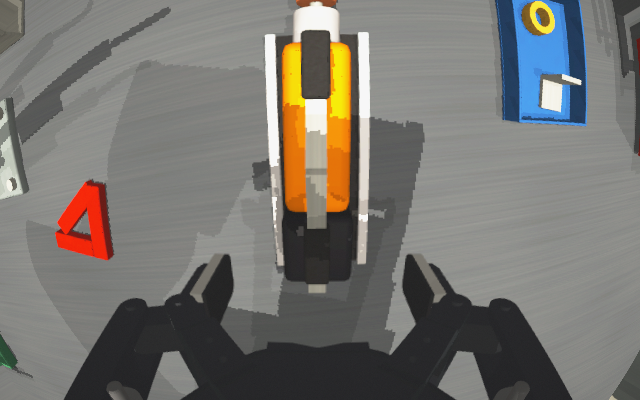

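View pics/side4.png

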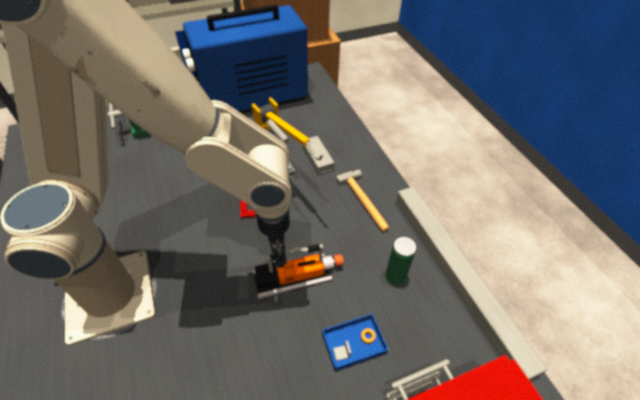

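```bash
python3 - <<'E'
from h import *
d=pickle.load(open("c4.pkl","rb")); s,c=d["wrist"]
d1=pickle.load(open("c1.pkl","rb")); s1,c1=d1["wrist"]
for p,p1 in [((316,98),(313.4,98.8)),((316.5,229),(311.8,180)),((317,288),(310.2,222))]: print(plane(wray(c,s,p),127), tri(wray(c,s,p),wray(c1,s1,p1)))
print(observe()["eef_pos"])
E
```

```text
[ 532.03 -133.31  127.  ] (array([ 532.25, -133.3 ,   79.54]), [np.float64(0.4936514000740605), np.float64(0.49365140007395886)])
[ 465.99 -125.17  127.  ] (array([ 465.22, -125.43,  125.27]), [np.float64(0.3673254247455482), np.float64(0.36732542474555185)])
[ 429.08 -120.75  127.  ] (array([ 428.28, -120.55,  125.82]), [np.float64(0.09871641847913744), np.float64(0.0987164184791377)])
[ 452.26 -123.84  106.01]
```

Two wrist positions put the strap top at z≈126, and the hand stands 2–3 mm forward of and above the target. I'll trim that and close.

Call:
{"fn": "play_rows", "kwargs": {"turn": [[0,0,0],[0,0,0],[0,0,0],[0,0,0],[0,0,0],[0,0,0],[0,0,0],[0,0,0]], "xyz": [[-0.002,0,0.003],[0,0,0],[0,0,0],[0,0,0],[0,0,0],[0,0,0],[0,0,0],[0,0,0]], "fingers": [0,1,1,1,1,1,1,1], "grip_force": 115}}

```text
clock: 4.9
eef_pos: [449.5, -123.4, 102.0]
orientation: [[0.992, -0.126, -0.0], [-0.126, -0.992, 0.0], [-0.0, -0.0, -1.0]]
force: [-1.1, 0.0, 0.5]
width: -0.0
```

```bash
python3 snap.py 5 wrist
```

```text
4.95 [ 449.5  -123.39  101.99] [[ 0.99 -0.13 -0.  ]
 [-0.13 -0.99  0.  ]
 [-0.   -0.   -1.  ]] [ 0.98  0.5  -0.61] [-0.01  0.01 -0.01] 0.21653010945653833 [-16.81  20.35 117.19   0.    42.46  80.42]
```

View pics/wrist5.png

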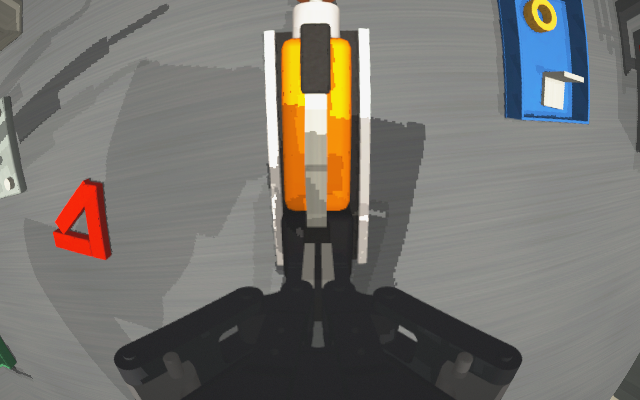

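```bash
python3 - <<'E'
from h import *
d=pickle.load(open("c5.pkl","rb")); s,c=d["wrist"]
crop(c["frame"],250,190,140,120,5.5,"pics/wz5.png")
R=s["orientation"]
for x in (-11,0,11):
  for z in (0,-19,-38): print(x,z,wproj(c,s,s["eef_pos"]+R@np.array([x,0,z])))
print(s["width"])
E
```

```text
-11 0 [317.18 252.48]
-11 -19 [317.13 268.11]
-11 -38 [317.07 286.95]
0 0 [317.17 236.39]
0 -19 [317.12 250.91]
0 -38 [317.06 268.6 ]
11 0 [317.16 219.49]
11 -19 [317.11 232.64]
11 -38 [317.04 248.87]
-0.03504310685747638
```

View pics/wz5.png

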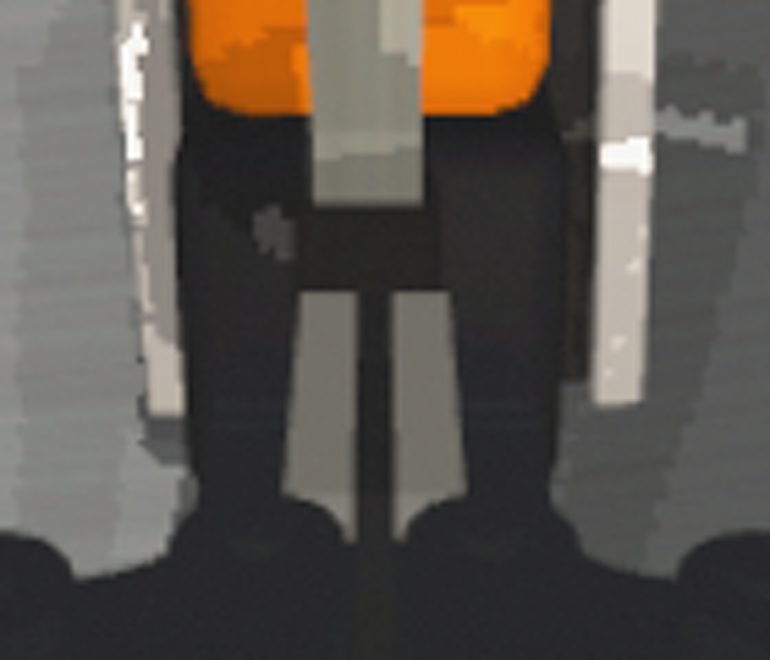

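```bash
python3 snap.py 6 side,top; python3 - <<'E'
from h import *
d=pickle.load(open("c6.pkl","rb"))
a=cv2.resize(d["side"][1]["frame"][190:310,230:360],None,fx=4,fy=4,interpolation=cv2.INTER_CUBIC)
cv2.imwrite("pics/z6.png",a)
print(proj(d["side"][1],[449.5,-123.4,121]))
E
```

```text
5.05 [ 449.49 -123.39  102.02] [[ 0.99 -0.13 -0.  ]
 [-0.13 -0.99  0.  ]
 [-0.   -0.   -1.  ]] [-0.25 -0.4   0.39] [-0.01  0.    0.03] -0.1551062858645976 [-16.81  20.35 117.19   0.    42.46  80.42]
[276.15 256.78]
```

View pics/z6.png

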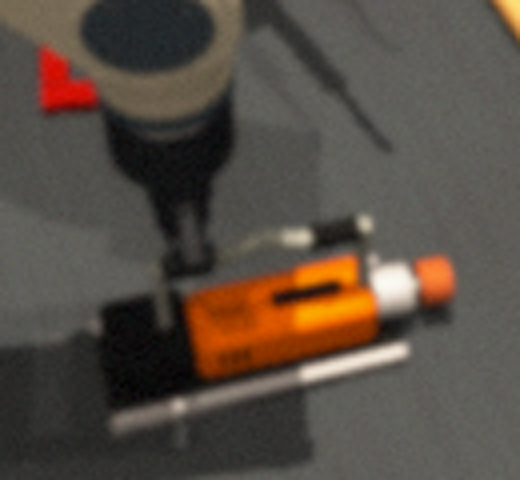

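```bash
python3 - <<'E'
from h import *
d=pickle.load(open("c4.pkl","rb"));s,c=d["wrist"]
crop(np.clip(c["frame"].astype(float)*2,0,255).astype(np.uint8),150,230,340,140,2.3,"pics/a.png")
R=s["orientation"]
for z in (-13,-32,-51): print([wproj(c,s,s["eef_pos"]+R@np.array([x,y,z])).round() for x in (-11,11) for y in (-42,42)])
d=pickle.load(open("c5.pkl","rb"));s,c=d["wrist"]
crop(np.clip(c["frame"].astype(float)*3,0,255).astype(np.uint8),250,190,140,120,5.5,"pics/b.png")
E
```

```text
[array([246., 262.]), array([388., 262.]), array([242., 228.]), array([392., 228.])]
[array([239., 279.]), array([395., 279.]), array([234., 242.]), array([400., 242.])]
[array([230., 299.]), array([404., 300.]), array([224., 260.]), array([410., 260.])]
```

View pics/a.png

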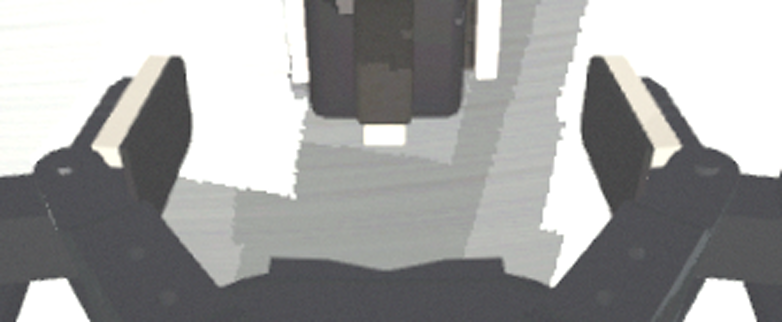

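View pics/b.png

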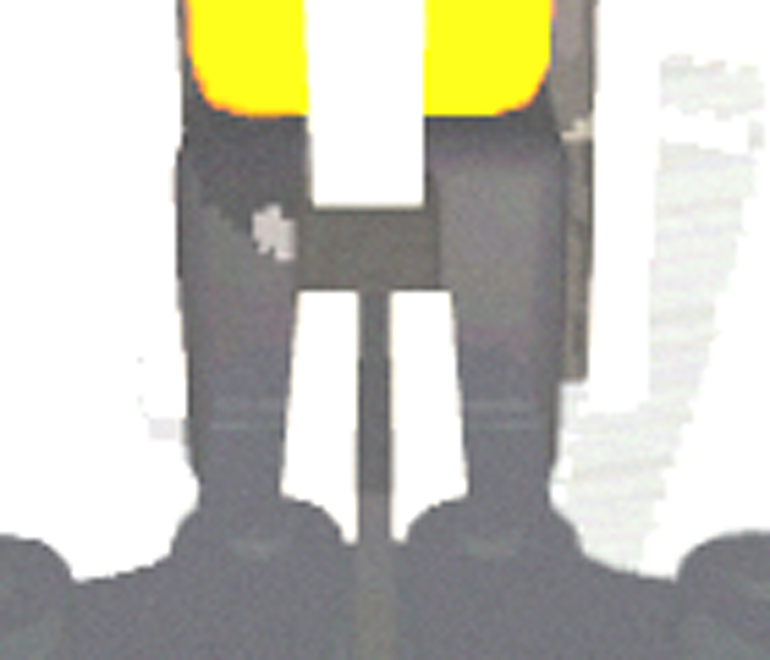

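```bash
python3 - <<'E'
from h import *
d=pickle.load(open("c5.pkl","rb"));s,c=d["wrist"]; S=pickle.load(open("c6.pkl","rb"))["side"][1]
for p in [(278.2,252.5),(278.2,250)]:
    X,e=tri(wray(c,s,(318,243)),ray(S,p)); print(X,e,"tool",s["orientation"].T@(X-s["eef_pos"]))
f=S["frame"][225:275,255:305]; cv2.imwrite("pics/z6b.png",cv2.resize(np.clip(f.astype(float)*2,0,255).astype(np.uint8),None,fx=12,fy=12,interpolation=cv2.INTER_CUBIC))
# upper end of light strip too
d4=pickle.load(open("c4.pkl","rb"));s4,c4=d4["wrist"]
E
```

```text
[ 458.34 -123.37  133.85] [np.float64(2.6563137381975617), np.float64(2.656313738197626)] tool [  8.77  -1.14 -31.85]
[ 460.66 -122.6   141.57] [np.float64(4.4113860667457985), np.float64(4.411386066745805)] tool [ 10.97  -2.19 -39.57]
```

View pics/z6b.png

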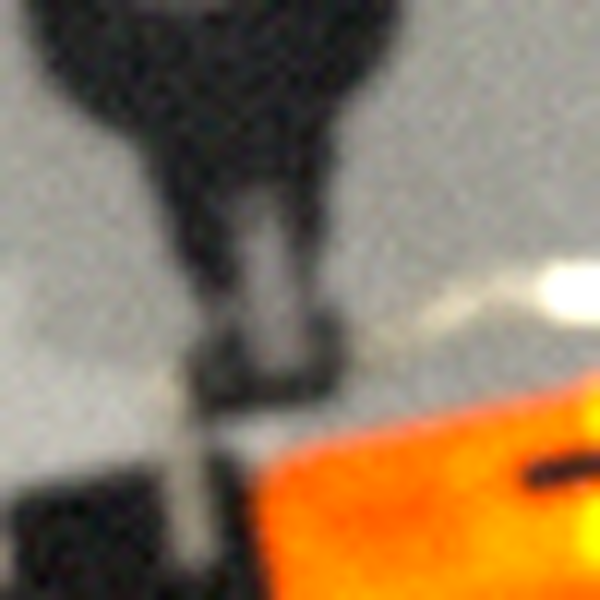

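The fingers shut empty: their tips ended about 31 mm behind the stated TCP, in the air just above the sleeve (strip bottom at wrist row 243). I'll reopen, go 29 mm lower and close again, checking width.

Call:
{"fn": "play_rows", "kwargs": {"turn": [[0,0,0],[0,0,0],[0,0,0],[0,0,0],[0,0,0],[0,0,0],[0,0,0],[0,0,0],[0,0,0],[0,0,0]], "xyz": [[0,0,0],[0,0,0],[0,0,0],[0,0,0],[0,0,0],[0,0,0],[0,0,0.01],[0,0,0.01],[0,0,0.009],[0,0,0]], "fingers": [0,0,0,0,0,0,0,0,0,0]}}

```text
clock: 6.3
eef_pos: [448.7, -123.2, 72.0]
orientation: [[0.992, -0.126, -0.002], [-0.126, -0.992, 0.001], [-0.002, -0.0, -1.0]]
force: [-0.6, -0.2, -0.0]
width: 85.2
```

```bash
python3 snap.py 7 wrist
```

```text
6.35 [ 449.13 -123.3    72.47] [[ 0.99 -0.13 -0.  ]
 [-0.13 -0.99  0.  ]
 [-0.   -0.   -1.  ]] [0.96 0.33 0.29] [ 0.03 -0.02 -0.01] 85.41567624547191 [-16.82  23.55 117.97   0.    38.55  80.42]
```

View pics/wrist7.png

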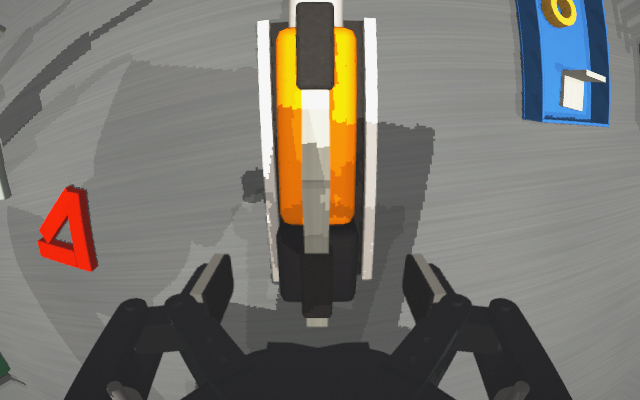

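The sleeve (rows 255–318) now sits between the pads. Closing.

Call:
{"fn": "play_rows", "kwargs": {"turn": [[0,0,0],[0,0,0],[0,0,0],[0,0,0],[0,0,0],[0,0,0],[0,0,0]], "xyz": [[0,0,0],[0,0,0],[0,0,0],[0,0,0],[0,0,0],[0,0,0],[0,0,0]], "fingers": [1,1,1,1,1,1,1], "grip_force": 115}}

```text
clock: 7.22
eef_pos: [449.7, -123.2, 73.4]
orientation: [[0.992, -0.126, 0.0], [-0.126, -0.992, 0.0], [0.0, -0.0, -1.0]]
force: [-1.2, 2.1, 5.4]
width: 12.0
```

```bash
python3 snap.py 8 wrist,side;python3 - <<'E'
from h import *
d=pickle.load(open("c8.pkl","rb"))
f=d["side"][1]["frame"]; crop(f,230,190,130,120,5,"pics/z8.png")
E
```

```text
7.325 [ 449.63 -123.24   73.42] [[ 0.99 -0.13  0.  ]
 [-0.13 -0.99  0.  ]
 [ 0.   -0.   -1.  ]] [-1.47  1.88  5.79] [0.33 0.11 0.15] 11.680811866780884 [-16.8   23.44 117.96   0.02  38.59  80.41]
```

View pics/wrist8.png

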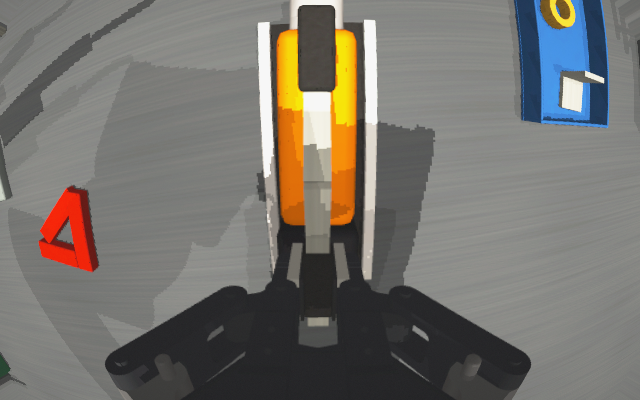

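View pics/z8.png

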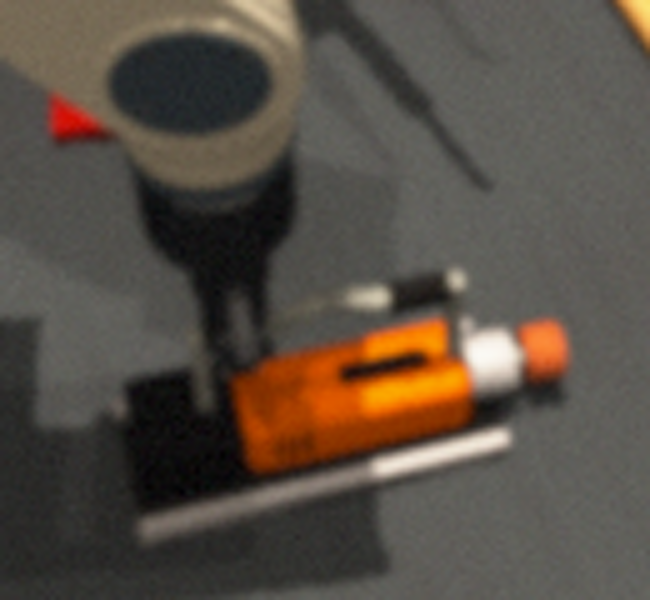

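Gripped, width 12 mm. Lift clear and check weight and tilt.

Call:
{"fn": "play_rows", "kwargs": {"turn": [[0,0,0],[0,0,0],[0,0,0],[0,0,0],[0,0,0],[0,0,0],[0,0,0],[0,0,0]], "xyz": [[0,0,-0.006],[0,0,-0.01],[0,0,-0.016],[0,0,-0.02],[0,0,-0.02],[0,0,-0.02],[0,0,0],[0,0,0]], "fingers": [1,1,1,1,1,1,1,1]}}

```text
clock: 8.32
eef_pos: [448.8, -123.2, 164.5]
orientation: [[0.992, -0.126, -0.001], [-0.126, -0.992, 0.0], [-0.001, -0.0, -1.0]]
force: [-0.2, 0.3, -6.8]
width: 12.6
```

```bash
python3 snap.py 9 wrist,side;python3 - <<'E'
from h import *
d=pickle.load(open("c9.pkl","rb"))
f=d["side"][1]["frame"]; crop(f,210,140,160,150,5,"pics/z9.png")
E
```

```text
8.425 [ 448.68 -123.18  164.13] [[ 0.99 -0.13 -0.  ]
 [-0.13 -0.99  0.  ]
 [-0.   -0.   -1.  ]] [ 0.78  0.1  -5.57] [-0.03  0.29  0.04] 12.337184002306186 [-16.82  14.21 114.87   0.    51.03  80.42]
```

View pics/wrist9.png

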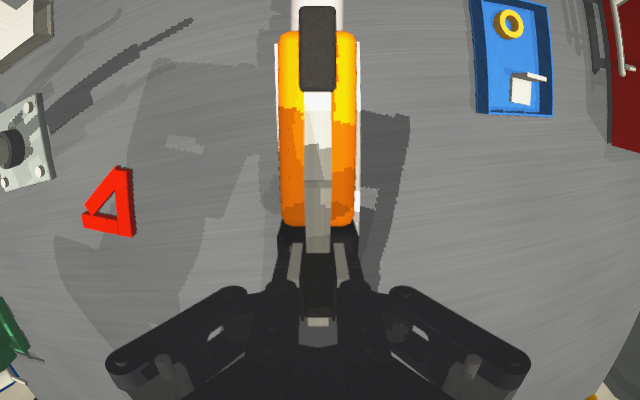

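View pics/z9.png

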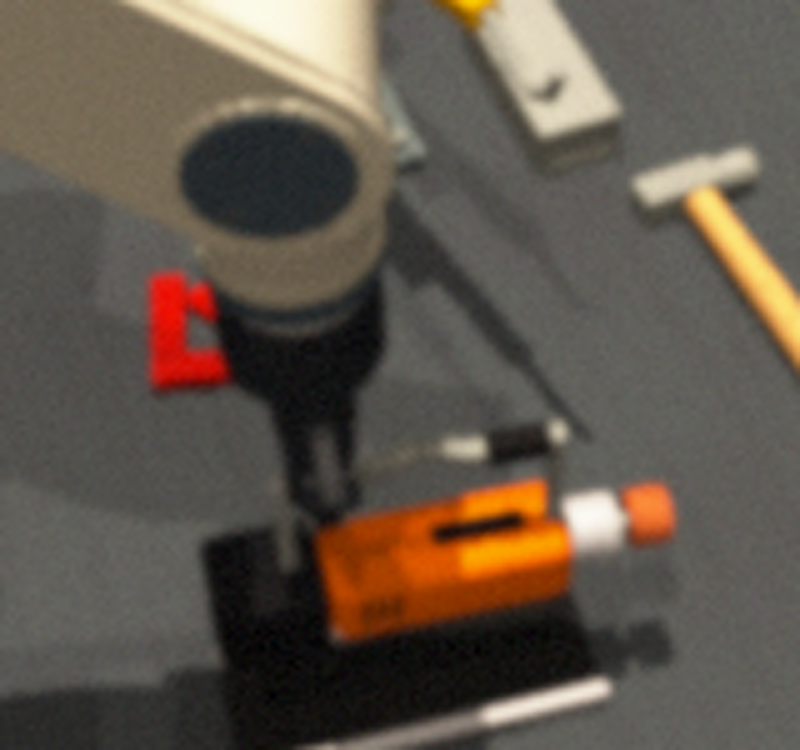

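No slip: the bail sits at the same wrist rows (92/253) and the weight is about 6 N. The body hangs below the bail, so the hook has to enter the window sideways, from beyond its tip. I'll lift, turn to +11.7°, and go to a waypoint 90 mm outboard of the seat.

Call:
{"fn": "play_rows", "kwargs": {"turn": [[0,0,0],[0,0,0],[0,0,0],[0,0,-0.11],[0,0,-0.11],[0,0,-0.11],[0,0,0],[0,0,0],[0,0,0],[0,0,0],[0,0,0],[0,0,0]], "xyz": [[0,0,-0.031],[0,0,-0.031],[0,0,-0.031],[0,0,0],[0,0,0],[0,0,0],[0.031,-0.008,0],[0.031,-0.008,0],[0.031,-0.008,0],[0.031,-0.008,0],[0.031,-0.008,0],[0,0,0]], "fingers": [1,1,1,1,1,1,1,1,1,1,1,1]}}

```text
clock: 9.93
eef_pos: [594.4, -51.9, 256.4]
orientation: [[0.979, 0.204, -0.001], [0.204, -0.979, 0.0], [-0.001, -0.001, -1.0]]
force: [-2.0, 0.0, -6.6]
width: 12.4
```

```bash
python3 snap.py 10 wrist,side,top;python3 - <<'E'
from h import *
d=pickle.load(open("c10.pkl","rb"))
f=d["side"][1]["frame"]; crop(f,230,60,160,200,3,"pics/z10.png")
f=d["top"][1]["frame"]; crop(f,180,120,240,160,3,"pics/t10.png")
E
```

```text
10.075 [592.05 -52.95 256.75] [[ 0.98  0.2  -0.  ]
 [ 0.2  -0.98  0.  ]
 [-0.   -0.   -1.  ]] [ 0.02  0.31 -6.04] [-0.08  0.23 -0.03] 11.724385017426776 [-6.25 18.57 94.47 -0.02 67.12 72.08]
```

View pics/wrist10.png

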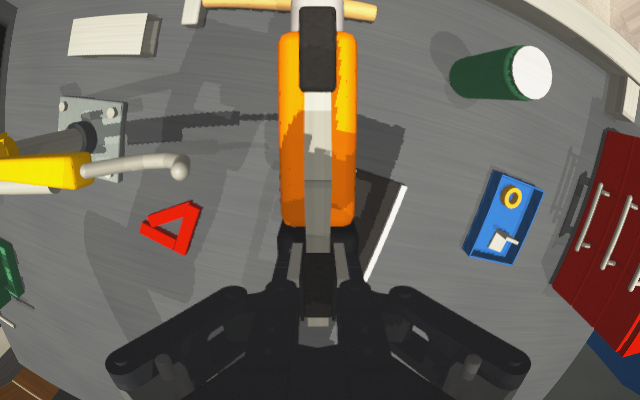

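View pics/z10.png

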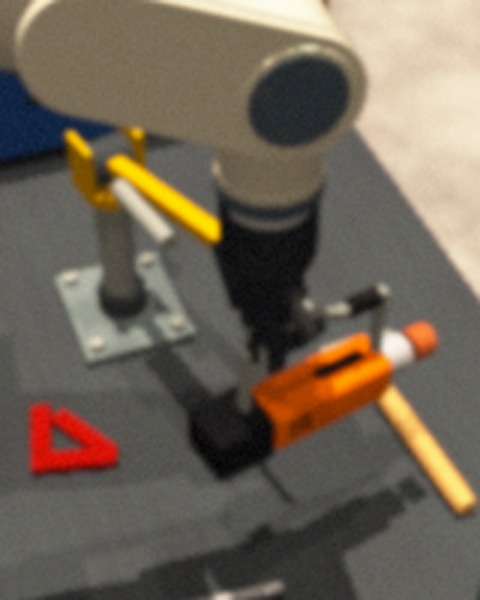

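View pics/t10.png

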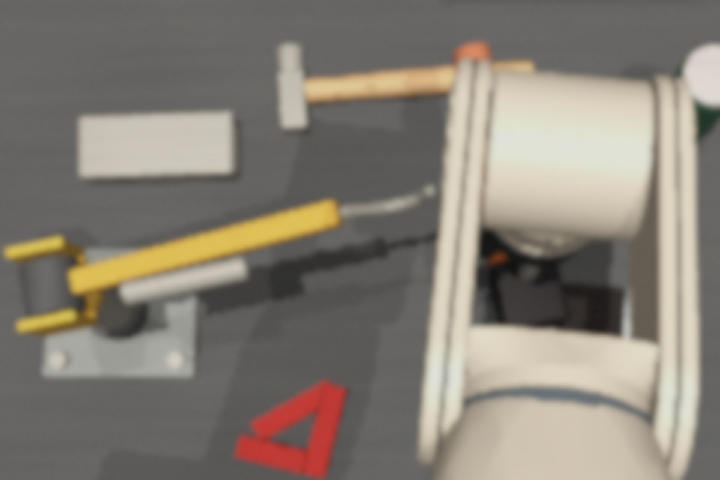

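```bash
python3 - <<'E'
from h import *
d=pickle.load(open("c10.pkl","rb")); s,c=d["wrist"]; st,t=d["top"]
s2,c2=pickle.load(open("c2.pkl","rb"))["wrist"]
R=s["orientation"]
a=wray(c,s,(179,166)); T=ray(t,(180+430/3,120+190/3))
for X in (plane(a,300),tri(a,T)[0],tri(a,wray(c2,s2,(258,60)))[0],tri(a,wray(c2,s2,(258,60)),T)[0]): print("tip",X,"tool",R.T@(X-s["eef_pos"]))
e=wray(c,s,(86,170)); X=plane(e,291); print("end",X,"tool",R.T@(X-s["eef_pos"]),tri(e,wray(c2,s2,(165,97)))[0])
# crest in hand: ridge row 181; sleeves edges rows 92,253
for p in [(317,92),(317,181),(317,253)]:
  for zz in (-52,-60,-64): 
    r=wray(c,s,p); o=R.T@(r[0]-s["eef_pos"]); q=R.T@r[1]; print(p,zz,o+q*(zz-o[2])/q[2])
E
```

```text
tip [633.95  19.18 300.  ] tool [ 53.17 -61.53 -43.59]
tip [632.15  19.51 296.75] tool [ 51.47 -62.22 -40.34]
tip [631.42  21.58 292.68] tool [ 51.19 -64.39 -36.27]
tip [631.55  19.95 295.64] tool [ 50.98 -62.77 -39.23]
end [618.93  83.55 291.  ] tool [  51.6  -127.6   -34.55] [616.9   93.12 283.33]
(317, 92) -52 [ 82.47   0.03 -52.  ]
(317, 92) -60 [ 82.21   0.06 -60.  ]
(317, 92) -64 [ 82.08   0.07 -64.  ]
(317, 181) -52 [ 47.89   0.02 -52.  ]
(317, 181) -60 [ 49.97   0.05 -60.  ]
(317, 181) -64 [ 51.01   0.06 -64.  ]
(317, 253) -52 [ 16.09   0.   -52.  ]
(317, 253) -60 [ 20.33   0.03 -60.  ]
(317, 253) -64 [ 22.45   0.04 -64.  ]
```

The hook tip is at tool (51,-62) and the crest at tool x≈50.5, so they line up. I'll raise 5 mm and close in part way, then look.

Call:
{"fn": "play_rows", "kwargs": {"turn": [[0,0,0],[0,0,0],[0,0,0],[0,0,0],[0,0,0],[0,0,0]], "xyz": [[0,0,-0.005],[0.001,-0.013,0],[0,-0.013,0],[0,-0.012,0],[0,0,0],[0,0,0]], "fingers": [1,1,1,1,1,1]}}

```text
clock: 10.82
eef_pos: [586.5, -15.3, 263.1]
orientation: [[0.979, 0.203, 0.0], [0.203, -0.979, -0.0], [0.0, 0.0, -1.0]]
force: [-0.1, -0.4, -5.2]
width: 11.9
```

```bash
python3 snap.py 11 wrist,side;python3 - <<'E'
from h import *
d=pickle.load(open("c11.pkl","rb"))
f=d["side"][1]["frame"]; crop(f,230,80,160,150,4,"pics/z11.png")
E
```

```text
10.925 [586.54 -15.7  263.  ] [[ 0.98  0.2  -0.  ]
 [ 0.2  -0.98 -0.  ]
 [-0.    0.   -1.  ]] [-0.18  0.79 -5.65] [-0.04  0.32 -0.03] 12.143087066279367 [-2.69 17.46 95.19 -0.01 67.35 75.65]
```

View pics/wrist11.png

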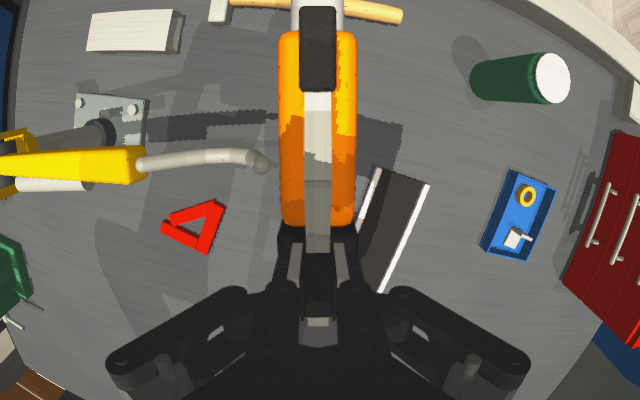

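View pics/z11.png

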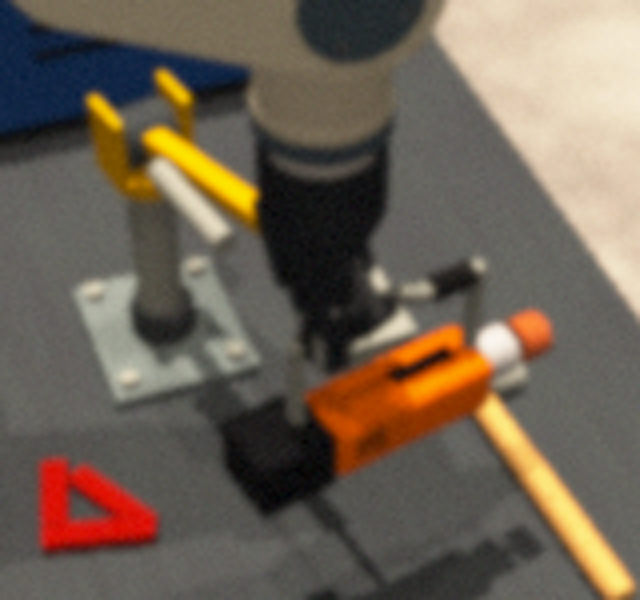

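```bash
python3 - <<'E'
from h import *
d=pickle.load(open("c11.pkl","rb")); s,c=d["wrist"]
s1,c1=pickle.load(open("c10.pkl","rb"))["wrist"]; s2,c2=pickle.load(open("c2.pkl","rb"))["wrist"]
R=s["orientation"]; a=wray(c,s,(262,162))
for X in (plane(a,300),plane(a,295),tri(a,wray(c1,s1,(179,166)))[0],tri(a,wray(c2,s2,(258,60)))[0]): print(X,R.T@(X-s["eef_pos"]))
E
```

```text
[633.22  19.16 300.  ] [ 52.74 -24.3  -36.94]
[632.08  19.87 295.  ] [ 51.77 -25.22 -31.94]
[633.49  19.28 299.66] [ 53.03 -24.36 -36.6 ]
[631.22  20.72 291.37] [ 51.09 -26.23 -28.31]
```

The tip is 18 mm below the crest and 24 mm away in y. Going in 51 mm so the crest stands over the seat.

Call:
{"fn": "play_rows", "kwargs": {"turn": [[0,0,0],[0,0,0],[0,0,0],[0,0,0],[0,0,0],[0,0,0],[0,0,0],[0,0,0]], "xyz": [[0.0015,-0.009,0],[0,-0.009,0],[0,-0.009,0],[0,-0.009,0],[0,-0.009,0],[0,-0.006,0],[0,0,0],[0,0,0]], "fingers": [1,1,1,1,1,1,1,1]}}

```text
clock: 11.92
eef_pos: [577.7, 34.6, 263.0]
orientation: [[0.979, 0.202, 0.0], [0.202, -0.979, -0.0], [0.0, 0.0, -1.0]]
force: [0.1, -0.8, -6.6]
width: 12.4
```

```bash
python3 snap.py 12 wrist,side,top;python3 - <<'E'
from h import *
d=pickle.load(open("c12.pkl","rb"))
f=d["side"][1]["frame"]; crop(f,230,60,160,150,4,"pics/z12.png")
f=d["wrist"][1]["frame"]; crop(f,140,60,260,180,3,"pics/wz12.png")
E
```

```text
12.075 [577.71  34.5  263.02] [[ 0.98  0.2   0.  ]
 [ 0.2  -0.98 -0.  ]
 [ 0.    0.   -1.  ]] [ 0.61 -0.14 -5.36] [-0.03  0.27 -0.04] 11.904202630237403 [ 2.24 16.74 96.19 -0.   67.07 80.59]
```

View pics/wz12.png

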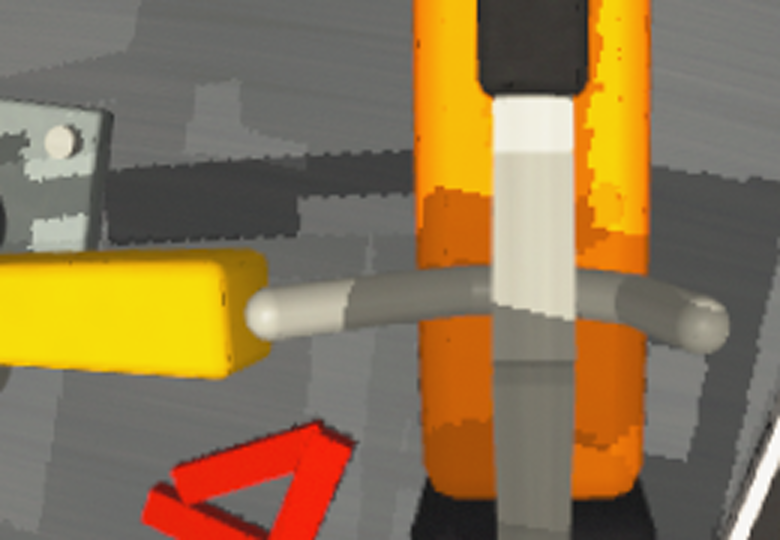

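View pics/z12.png

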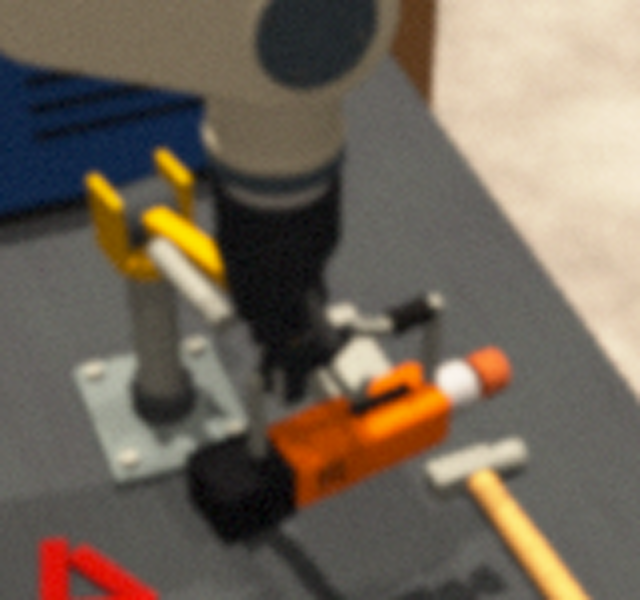

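```bash
python3 - <<'E'
from h import *
d=pickle.load(open("c12.pkl","rb")); s,c=d["wrist"]
s1,c1=pickle.load(open("c11.pkl","rb"))["wrist"]
R=s["orientation"]
def tl(p,z):
    r=wray(c,s,p); o=R.T@(r[0]-s["eef_pos"]); q=R.T@r[1]; return o+q*(z-o[2])/q[2]
print("tip",tl((375,167.5),-37),R.T@(tri(wray(c,s,(375,167.5)),wray(c1,s1,(262,162)))[0]-s["eef_pos"]))
print("arm end",tl((140+230/3,60+313/3),-30), "bar beside strap",tl((140+480/3,60+292/3),-9),tl((140+590/3,60+295/3),-9), "root ball",tl((140+265/3,60+315/3),-20))
E
```

```text
tip [ 50.28  25.7  -37.  ] [ 50.4   26.05 -35.22]
arm end [ 50.7  -47.91 -30.  ] bar beside strap [49.63 -9.05 -9.  ] [49.1  10.29 -9.  ] root ball [ 48.22 -45.06 -20.  ]
```

The hook is through the window. Tip at tool (50.3, 25.9) puts the seat within 1–2 mm of the crest line, with about 47 mm to go down. Lowering 40 mm first.

Call:
{"fn": "play_rows", "kwargs": {"turn": [[0,0,0],[0,0,0],[0,0,0],[0,0,0],[0,0,0],[0,0,0]], "xyz": [[0,-0.001,0.008],[0,0,0.008],[0,0,0.008],[0,0,0.008],[0,0,0.008],[0,0,0]], "fingers": [1,1,1,1,1,1]}}

```text
clock: 12.82
eef_pos: [576.9, 35.8, 222.1]
orientation: [[0.979, 0.202, -0.002], [0.202, -0.979, -0.0], [-0.002, -0.0, -1.0]]
force: [-0.4, 0.2, -5.3]
width: 12.0
```

Call:
{"fn": "play_rows", "kwargs": {"turn": [[0,0,0],[0,0,0],[0,0,0],[0,0,0],[0,0,0],[0,0,0]], "xyz": [[0,0,0.004],[0,0,0.004],[0,0,0.004],[0,0,0.004],[0,0,0],[0,0,0]], "fingers": [1,1,1,1,1,1]}}

```text
clock: 13.58
eef_pos: [577.5, 35.9, 207.1]
orientation: [[0.979, 0.202, 0.0], [0.202, -0.979, 0.0], [0.0, -0.0, -1.0]]
force: [0.8, -0.2, -3.6]
width: 12.3
```

```bash
python3 snap.py 13 wrist,side;python3 - <<'E'
from h import *
d=pickle.load(open("c13.pkl","rb"))
f=d["side"][1]["frame"]; crop(f,230,60,160,150,4,"pics/z13.png")
f=d["wrist"][1]["frame"]; crop(f,140,60,260,180,3,"pics/wz13.png")
E
```

```text
13.675 [577.54  35.85 207.19] [[ 0.98  0.2   0.  ]
 [ 0.2  -0.98  0.  ]
 [ 0.   -0.   -1.  ]] [ 0.47 -0.34 -1.93] [-0.02  0.22  0.  ] 12.088610726512965 [ 2.37 20.15 99.24  0.01 60.59 80.69]
```

View pics/wz13.png

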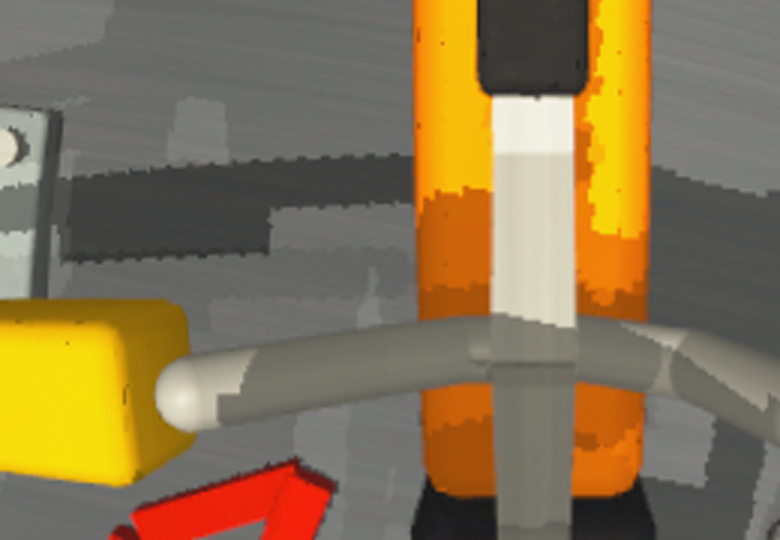

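The crest has engaged and the ridge lies over the bar. The hook carries about 3 N so far. I'll keep lowering at 40 mm/s or less, tracking the remaining load.

Call:
{"fn": "play_rows", "kwargs": {"turn": [[0,0,0],[0,0,0],[0,0,0],[0,0,0],[0,0,0],[0,0,0],[0,0,0],[0,0,0]], "xyz": [[0,0,0.004],[0,0,0.005],[0,0,0.005],[0,0,0.005],[0,0,0.005],[0,0,0.004],[0,0,0.002],[0,0,0]], "fingers": [1,1,1,1,1,1,1,1]}}

```text
clock: 14.68
eef_pos: [577.4, 35.7, 176.9]
orientation: [[0.979, 0.202, -0.0], [0.202, -0.979, -0.0], [-0.0, 0.0, -1.0]]
force: [1.1, -2.4, -0.5]
width: 12.1
```

```bash
cat > fz.py <<'E'
from h import *
F=[];M=[]
for i in range(14):
    camera("wrist"); s=observe(); F.append(s["force"]); M.append(s["moment"])
F=np.array(F);M=np.array(M); print(s["clock"],s["eef_pos"],"F",F.mean(0),"se",F.std(0)/3.7,"M",M.mean(0),"se",M.std(0)/3.7)
E
python3 fz.py; python3 snap.py 14 wrist,top; python3 - <<'E'
from h import *
d=pickle.load(open("c14.pkl","rb"))
f=d["wrist"][1]["frame"]; crop(f,140,60,260,180,3,"pics/wz14.png")
E
```

```text
15.375 [577.42  35.78 177.03] F [ 0.51 -2.83 -1.88] se [0.16 0.13 0.22] M [-0.39 -0.01 -0.14] se [0.01 0.03 0.01]
15.475 [577.41  35.77 177.02] [[ 0.98  0.2  -0.  ]
 [ 0.2  -0.98  0.  ]
 [-0.   -0.   -1.  ]] [ 0.07 -2.99  0.1 ] [-0.45  0.12 -0.08] 11.896652223421324 [  2.37  22.25 100.62   0.    57.13  80.69]
```

View pics/wz14.png

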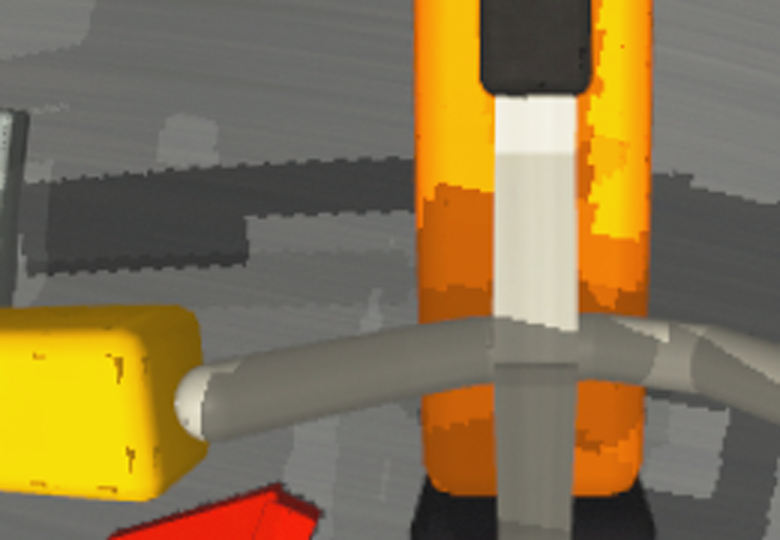

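The sideways load (-2.8 N along the arm) comes from the hook's arc pushing outboard. I'll give 3 mm of relief and keep lowering.

Call:
{"fn": "play_rows", "kwargs": {"turn": [[0,0,0],[0,0,0],[0,0,0],[0,0,0],[0,0,0],[0,0,0],[0,0,0]], "xyz": [[0,0.001,0.004],[0,0.001,0.005],[0,0.001,0.005],[0,0,0.004],[0,0,0.002],[0,0,0],[0,0,0]], "fingers": [1,1,1,1,1,1,1]}}

```text
clock: 16.35
eef_pos: [578.1, 32.9, 157.2]
orientation: [[0.979, 0.202, 0.0], [0.202, -0.979, 0.0], [0.0, 0.0, -1.0]]
force: [-0.0, 1.3, -1.1]
width: 12.0
```

```bash
python3 fz.py
```

```text
17.05 [578.05  32.85 157.04] F [-0.22  1.48 -1.24] se [0.11 0.09 0.24] M [0.23 0.02 0.06] se [0.01 0.02 0.01]
```

Call:
{"fn": "play_rows", "kwargs": {"turn": [[0,0,0],[0,0,0],[0,0,0],[0,0,0],[0,0,0],[0,0,0],[0,0,0]], "xyz": [[0,-0.001,0.003],[0,-0.001,0.004],[0,0,0.004],[0,0,0.003],[0,0,0.001],[0,0,0],[0,0,0]], "fingers": [1,1,1,1,1,1,1]}}

```text
clock: 17.92
eef_pos: [577.7, 34.8, 142.1]
orientation: [[0.979, 0.202, 0.0], [0.202, -0.979, -0.0], [0.0, 0.0, -1.0]]
force: [1.1, -3.6, -1.1]
width: 11.9
```

```bash
python3 fz.py
```

```text
18.625 [577.65  34.81 142.02] F [ 0.82 -3.62 -0.61] se [0.09 0.1  0.3 ] M [-0.47 -0.07 -0.19] se [0.01 0.04 0.01]
```

Call:
{"fn": "play_rows", "kwargs": {"turn": [[0,0,0],[0,0,0],[0,0,0],[0,0,0],[0,0,0],[0,0,0]], "xyz": [[0,0.001,0.002],[0,0.0005,0.003],[0,0,0.002],[0,0,0.001],[0,0,0],[0,0,0]], "fingers": [1,1,1,1,1,1]}}

```text
clock: 19.38
eef_pos: [577.9, 33.4, 134.1]
orientation: [[0.979, 0.202, -0.0], [0.202, -0.979, 0.0], [0.0, -0.0, -1.0]]
force: [-0.8, 0.6, 2.5]
width: 12.1
```

```bash
python3 fz.py; python3 fz.py
```

```text
20.075 [577.93  33.32 134.04] F [-0.57  1.62  0.04] se [0.16 0.14 0.29] M [0.27 0.03 0.07] se [0.01 0.04 0.01]
20.775 [577.96  33.31 134.06] F [-0.42  1.47  0.74] se [0.12 0.13 0.16] M [0.24 0.08 0.07] se [0.01 0.03 0.01]
```

The load is now within ±0.4 N of zero at z≈134. I'll relieve the last sideways force and look before letting go.

Call:
{"fn": "play_rows", "kwargs": {"turn": [[0,0,0],[0,0,0],[0,0,0]], "xyz": [[0,-0.0005,0],[0,0,0],[0,0,0]], "fingers": [1,1,1]}}

```text
clock: 21.15
eef_pos: [577.9, 33.7, 134.0]
orientation: [[0.979, 0.202, 0.0], [0.202, -0.979, -0.0], [0.0, 0.0, -1.0]]
force: [0.9, -0.3, -0.3]
width: 11.8
```

```bash
python3 fz.py; python3 snap.py 15 wrist,side; python3 - <<'E'
from h import *
d=pickle.load(open("c15.pkl","rb"))
f=d["wrist"][1]["frame"]; crop(f,140,60,260,180,3,"pics/wz15.png")
f=d["side"][1]["frame"]; crop(f,220,60,160,150,4,"pics/z15.png")
E
```

```text
21.85 [577.85  33.74 134.01] F [ 0.31 -1.31 -0.04] se [0.14 0.12 0.31] M [-0.18 -0.05 -0.06] se [0.02 0.03 0.01]
21.95 [577.83  33.77 134.03] [[ 0.98  0.2   0.  ]
 [ 0.2  -0.98 -0.  ]
 [ 0.    0.   -1.  ]] [ 0.93 -2.16 -0.88] [-0.21 -0.1  -0.11] 11.852778214249085 [  2.17  25.54 102.22  -0.    52.25  80.5 ]
```

View pics/wz15.png

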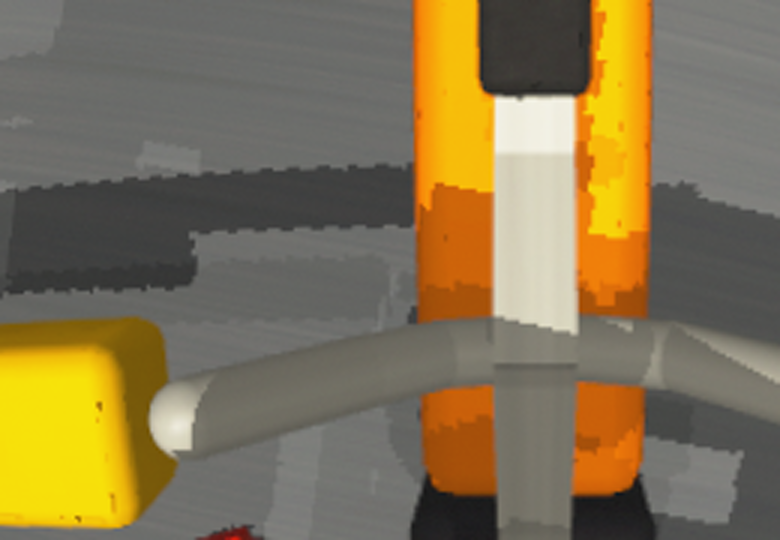

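View pics/z15.png

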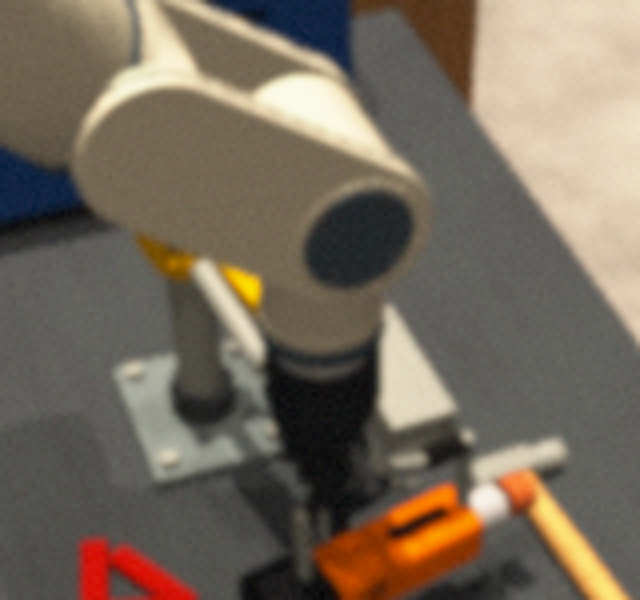

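Seated, ridge centred on the bar, hand load about 0 N. I'll soften the grip first, then open.

Call:
{"fn": "play_rows", "kwargs": {"turn": [[0,0,0],[0,0,0],[0,0,0],[0,0,0]], "xyz": [[0,0,0],[0,0,0],[0,0,0],[0,0,0]], "fingers": [1,1,1,1], "grip_force": 20}}

```text
clock: 22.45
eef_pos: [577.8, 33.8, 134.0]
orientation: [[0.979, 0.202, 0.0], [0.202, -0.979, -0.0], [-0.0, 0.0, -1.0]]
force: [0.7, -1.7, 0.7]
width: 12.3
```

```bash
python3 fz.py
```

```text
23.15 [577.84  33.83 134.01] F [ 0.43 -2.42 -0.08] se [0.19 0.15 0.3 ] M [-0.28 -0.08 -0.12] se [0.01 0.03 0.01]
```

Call:
{"fn": "play_rows", "kwargs": {"turn": [[0,0,0],[0,0,0],[0,0,0],[0,0,0]], "xyz": [[0,0,0],[0,0,0],[0,0,0],[0,0,0]], "fingers": [0.83,0.79,0.75,0.7]}}

```text
clock: 23.65
eef_pos: [577.8, 33.9, 134.0]
orientation: [[0.979, 0.202, -0.0], [0.202, -0.979, 0.0], [-0.0, -0.0, -1.0]]
force: [0.7, -0.1, -0.8]
width: 25.9
```

```bash
python3 fz.py;  python3 snap.py 16 wrist
```

```text
24.35 [577.82  33.81 134.02] F [-0.23  0.13 -0.06] se [0.16 0.14 0.14] M [ 0.01 -0.01  0.01] se [0.01 0.01 0.01]
24.4 [577.83  33.82 134.04] [[ 0.98  0.2   0.  ]
 [ 0.2  -0.98  0.  ]
 [ 0.   -0.   -1.  ]] [0.03 0.11 0.06] [-0.    0.03  0.04] 25.47442296095444 [  2.17  25.54 102.22   0.    52.25  80.49]
```

View pics/wrist16.png

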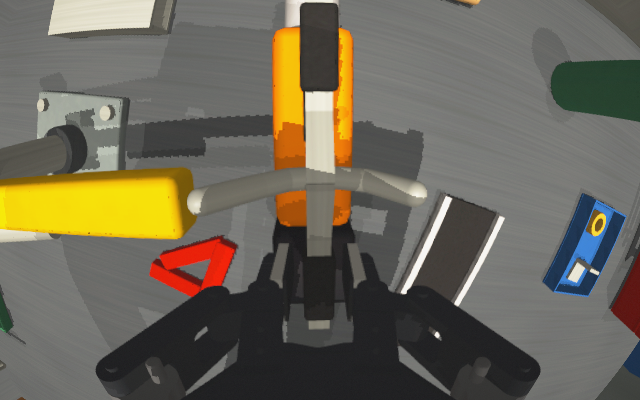

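Released cleanly: hand force ~0, the grinder hangs with a slight roll. Open fully and back straight up.

Call:
{"fn": "play_rows", "kwargs": {"turn": [[0,0,0],[0,0,0],[0,0,0],[0,0,0],[0,0,0],[0,0,0],[0,0,0],[0,0,0],[0,0,0]], "xyz": [[0,0,0],[0,0,0],[0,0,0],[0,0,-0.015],[0,0,-0.02],[0,0,-0.03],[0,0,-0.04],[0,0,-0.04],[0,0,0]], "fingers": [0.6,0.5,0.4,0.4,0.4,0.4,0.4,0.4,0.4]}}

```text
clock: 25.52
eef_pos: [580.1, 33.9, 283.9]
orientation: [[0.979, 0.202, 0.008], [0.202, -0.979, 0.0], [0.008, 0.001, -1.0]]
force: [0.6, 0.2, -0.2]
width: 51.0
```

```bash
python3 snap.py 17 wrist,side
```

```text
25.625 [577.85  33.81 279.93] [[ 0.98  0.2   0.  ]
 [ 0.2  -0.98  0.  ]
 [ 0.    0.   -1.  ]] [ 0.26 -0.26 -0.64] [-0.01 -0.01  0.02] 51.2317607869165 [ 2.17 15.79 95.19  0.   68.94 80.49]
```

View pics/wrist17.png

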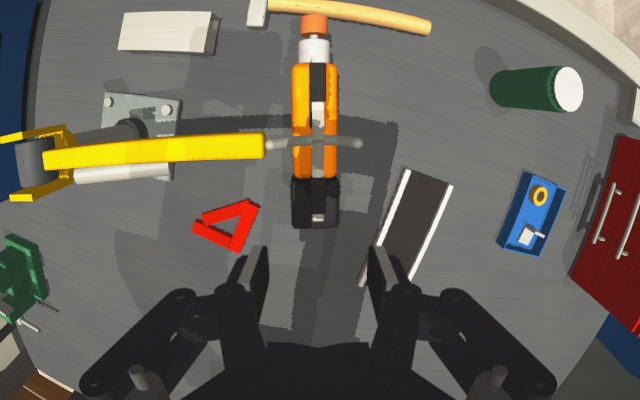

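Hanging clear of the hand. I'll back away toward the base and check level and stillness.

Call:
{"fn": "play_rows", "kwargs": {"turn": [[0,0,0],[0,0,0],[0,0,0],[0,0,0],[0,0,0],[0,0,0],[0,0,0],[0,0,0],[0,0,0]], "xyz": [[0,0,-0.03],[-0.03,0,-0.02],[-0.04,0,0],[-0.04,0,0],[-0.04,0,0],[0,0,0],[0,0,0],[0,0,0],[0,0,0]], "fingers": [0.4,0.4,0.4,0.4,0.4,0.4,0.4,0.4,0.4]}}

```text
clock: 26.75
eef_pos: [431.5, 3.6, 328.7]
orientation: [[0.979, 0.203, -0.001], [0.203, -0.979, 0.0], [-0.001, -0.0, -1.0]]
force: [0.5, 0.6, 0.5]
width: 51.3
```

```bash
python3 snap.py 18 wrist,side,top; python3 - <<'E'
from h import *
for i in range(8): camera("wrist")
E
python3 snap.py 19 wrist,side,top; python3 - <<'E'
from h import *
a=pickle.load(open("c18.pkl","rb"));b=pickle.load(open("c19.pkl","rb"))
for k in a: print(k,np.mean(cv2.absdiff(cv2.GaussianBlur(a[k][1]["frame"],(5,5),0),cv2.GaussianBlur(b[k][1]["frame"],(5,5),0))>25))
f=b["side"][1]["frame"]; x=cv2.resize(f[90:260,220:380],None,fx=2.4,fy=2.4,interpolation=cv2.INTER_CUBIC)
f=b["wrist"][1]["frame"]; y=cv2.resize(f[0:170,220:380],None,fx=2.4,fy=2.4,interpolation=cv2.INTER_CUBIC)
cv2.imwrite("pics/z19.png",np.hstack([x,y]))
E
```

```text
26.9 [431.21   3.54 328.81] [[ 0.98  0.2  -0.  ]
 [ 0.2  -0.98  0.  ]
 [-0.   -0.   -1.  ]] [-0.16  0.85  0.33] [ 0.07 -0.   -0.02] 51.45947076178651 [ -1.11  -0.88 108.2    0.    72.71  77.2 ]
27.45 [430.94   3.47 329.05] [[ 0.98  0.2   0.  ]
 [ 0.2  -0.98  0.  ]
 [ 0.   -0.   -1.  ]] [-0.02  0.22 -0.05] [-0.01  0.02  0.  ] 51.329897880836064 [ -1.12  -0.94 108.22   0.    72.71  77.2 ]
wrist 0.00021744791666666668
side 5.989583333333333e-05
top 0.00022526041666666666
```

View pics/z19.png

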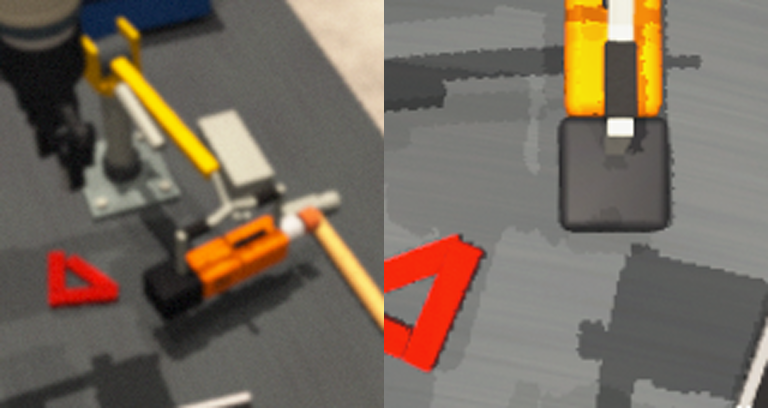

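View pics/top19.png

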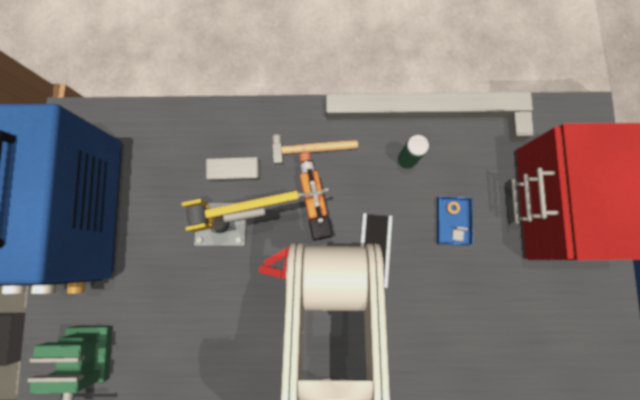

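```bash
python3 - <<'E'
from h import *
b=pickle.load(open("c19.pkl","rb"))
x=cv2.resize(b["side"][1]["frame"][160:230,270:365],None,fx=8,fy=8,interpolation=cv2.INTER_CUBIC); cv2.imwrite("pics/s19z.png",x)
x=cv2.resize(b["top"][1]["frame"][145:245,265:365],None,fx=6,fy=6,interpolation=cv2.INTER_CUBIC); cv2.imwrite("pics/t19z.png",x)
E
```

```text
(no output)
```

View pics/s19z.png

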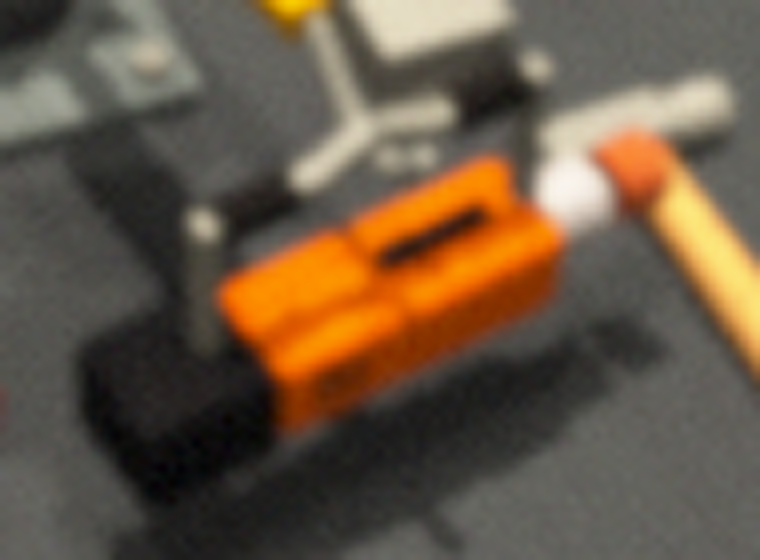

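View pics/t19z.png

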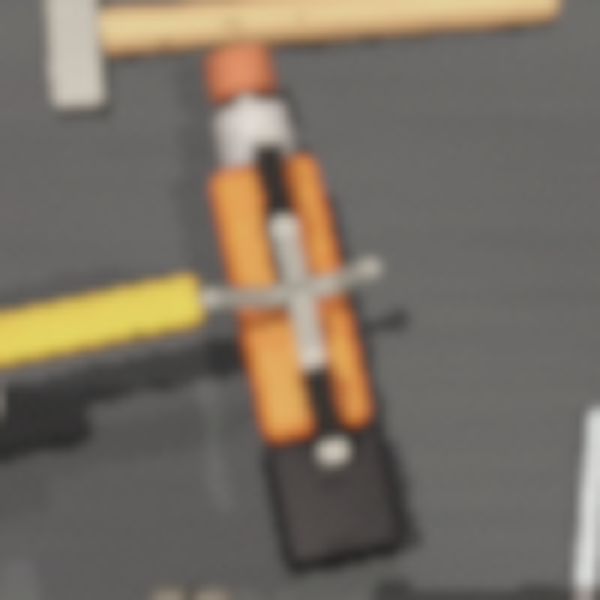

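```bash
python3 - <<'E'
from h import *
b=pickle.load(open("c19.pkl","rb"))
S=lambda x,y:ray(b["side"][1],(270+x/8,160+y/8)); T=lambda x,y:ray(b["top"][1],(265+x/6,145+y/6))
r=tri(S(203,222),T(333,452)); f=tri(S(535,65),T(266,150)); c=tri(S(365,128),T(298,292)); print(r,f,c)
v=f[0]-r[0]; print(v, "pitch deg",np.degrees(np.arctan2(v[2],np.hypot(v[0],v[1]))))
# roll: body centre line vs bail, rear of orange body/top centre at height ~50
m=0.5*(r[0]+f[0]); n=np.array([-v[1],v[0]])/np.hypot(v[0],v[1])
for z in (115,125):
  p=.5*(plane(T(262,438),z)+plane(T(370,420),z)); print("body offset across",(p-r[0])[:2]@n)
E
```

```text
(array([557.23,  26.86, 191.88]), [np.float64(1.5883429524741974), np.float64(1.5883429524739743)]) (array([691.51,  54.16, 193.58]), [np.float64(4.401199676280749), np.float64(4.401199676281018)]) (array([624.19,  41.31, 199.86]), [np.float64(0.6790662447566592), np.float64(0.6790662447567847)])
[134.28  27.3    1.7 ] pitch deg 0.712707616170862
body offset across 5.488949010895253
body offset across 5.510603311892469
```

Pitch is about 0.7° and roll about 4.5°, both within 11°. The crest top at z≈200 means the arm has sunk about 0.28 rad. The scene is still and the bystanders are in place, so I'm handing in.

```bash
python3 -c "
from h import *
print(finish_job())"
```

```text
the job is handed in; nothing more can be done
None
```

The grinder is hanging by its bail crest in the hook, clear of the bench, and I have handed the job in. No verdict was reported.

**How it went:**
- **Grip:** I lifted it out of the dock by the rear sleeve.
- **Hooking:** I turned it square to the swing arm and brought the hook through the bail window sideways.
- **Release:** I lowered it in small steps until the hand carried about 0 N (±0.3 N), down from about 6 N when lifted. Then I softened the grip, opened the fingers and backed away.

**Last checks:**
- **Seat:** the crest ridge lies on the hook bar. The crest top stands at z ≈ 200 mm, which means the arm has sunk about 0.28 rad.
- **Level:** pitch is about 0.7°. Roll is about 4.5°, not quite level but inside the 11° limit.
- **Still:** pictures about 0.5 s apart show no movement.
- **Other things on the bench:** they look unmoved in the top view; I compared them by eye and did not measure them.
- **Hand:** it is away from everything.

**What disagreed or failed:**
- **First grasp:** it closed on air. The finger tips ended about 30 mm behind the stated TCP, so I went 29 mm lower and the second grasp held.
- **Sideways force:** up to about 3.6 N built up as the hook moved along its arc. I partly relieved it; about 2.4 N was left just before the fingers opened.

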